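# Hang the frit dippers nested on their hook

## Task

Clear the three steel frit dippers off the torch bench: hang them by their wire loops on the one hook of the stand, the largest first, well back near the post, then the medium one with its cup inside the large cup, then the small one with its cup inside the medium cup. Lower each gently onto the hook, do not let it drop. In the end each hangs from the hook by its own loop, cup upright, let go, and the rest of the bench is left as it was.

Things in the scene. Friction and masses are not known exactly. Their poses are not given: they have to be found in the camera images.
- hook (a point): Hook of the fixed stand: level steel rod, 8 mm thick. Point: on TOP of the rod where it leaves the post's face, 204 mm above the bench. z up; the rod runs along -x, straight for 58 mm, then its tip turns up, ending 73 mm out and 12 mm above this point.
- stand: Steel stand that carries the hook, fixed. Origin: on the bench under the post's axis, 8 mm behind the post's hook face; axes as the hook's. Square post 16 x 16 mm, 215 mm tall. Foot plate 110 mm wide in y, from x = -110 to +40 mm, 10 mm thick with 3 mm bolt heads. A dipper let go on the hook swings back until it touches the post or the dipper behind.
- large_loop (a point): Large dipper's upright loop of 6 mm wire. Point: under its crown, mid-width, 168 mm above the cup's underside; wire top 6 mm higher. y across the loop, z up, x from cup to loop (cup on -x side). Legs parallel, 34 mm apart outside, 22 mm inside, from 10 mm below the point to 18 mm above the cup's rim; open between, so a hook passes through anywhere.
- large_cup (a point): Large dipper (loose, about 160 g, standing upright): straight open steel cup, 100 mm outside diameter, 50 mm deep, wall 2 mm, floor 2.5 mm. Point: on the cup's axis, 25 mm above its underside. Axes as its loop's; the loop's plane is 52 mm along +x.
- medium_loop (a point): Medium dipper's upright loop of 6 mm wire. Point: under its crown, mid-width, 160 mm above the cup's underside; wire top 6 mm higher. y across the loop, z up, x from cup to loop (cup on -x side). Legs parallel, 34 mm apart outside, 22 mm inside, from 10 mm below the point to 18 mm above the cup's rim; open between, so a hook passes through anywhere.
- medium_cup (a point): Medium dipper (loose, about 110 g, standing upright): straight open steel cup, 72 mm outside diameter, 42 mm deep, wall 2 mm, floor 2.5 mm. Point: on the cup's axis, 21 mm above its underside. Axes as its loop's; the loop's plane is 38 mm along +x.
- small_loop (a point): Small dipper's upright loop of 6 mm wire. Point: under its crown, mid-width, 152 mm above the cup's underside; wire top 6 mm higher. y across the loop, z up, x from cup to loop (cup on -x side). Legs parallel, 34 mm apart outside, 22 mm inside, from 10 mm below the point to 18 mm above the cup's rim; open between, so a hook passes through anywhere.
- small_cup (a point): Small dipper (loose, about 70 g, standing upright): straight open steel cup, 40 mm outside diameter, 34 mm deep, wall 2 mm, floor 2.5 mm. Point: on the cup's axis, 17 mm above its underside. Axes as its loop's; the loop's plane is 22 mm along +x.
- nipper: Bystander, loose: a wheeled glass-rod nipper with two red grips, lying flat, about 185 x 80 x 20 mm; its origin is on the bench near its middle.
- paddle: Bystander, loose: a graphite paddle lying flat: black slab 75 x 60 x 12 mm with a wooden handle, about 215 mm long in all; its origin is on the bench near its middle.
- reamer: Bystander, loose: a tapered reamer with a dark wooden handle, lying, 180 mm long, 18 mm thick; its origin is on the bench near its middle.
- fritjar: Bystander, loose: a small closed amber glass jar with a steel lid, diameter 56 mm, 70 mm tall; its origin is the centre of its underside.
- weight: Bystander, loose: a squat green glass paperweight, diameter 72 mm, 55 mm tall; its origin is the centre of its underside.
- marver: Bystander, loose: a black graphite marver plate, 170 x 110 x 12 mm, lying flat; its origin is the centre of its underside.
- rodjar: Bystander, loose: a clear glass jar, diameter 84 mm, 112 mm tall, with glass rods standing in it up to about 235 mm above the bench and leaning out up to 50 mm from its axis; its origin is the centre of its underside.

How it is judged:
By the outcome, as a careful person would: the job done as asked, in the order asked, and still so for the second after the job is handed in, with the robot touching nothing.
It also fails if it takes over 72 s, if anything falls off the work surface, if the arm or the gripper's body presses on something with over 40 N, if the wrist force passes 120 N, or if a joint passes its speed limit or range.

## Robot

A 6-joint arm with a two-finger parallel gripper is mounted at the origin on the work surface. World frame = base frame: x ahead of the robot, y to its left, z up, the work surface at z = 0. Lengths are in m, angles in rad, forces in N, time in s.
With the tool pointing down it reaches from about 0.375 to 0.9 m from the base axis. Payload 3.1 kg.
Tool frame: the origin (TCP) lies midway between the tips of the shut fingers; the grasp point (between the pads) lies 19 mm behind it (manip.grasp_offset is the distance from the TCP to the grasp point, in m); z points along the fingers, y is the line along which they close (so a half turn about z gives the same grasp; the last joint's range is limited). The gripper opens to 85 mm and grips with 20 to 120 N. Pads are 22 mm wide; open, the fingers measure 114 mm over their backs; the gripper's body (76 mm by 85 mm) begins 54 mm behind the grasp point. The pads swing forward as they close: fully open they stand 13 mm farther back than shut.
Start: joints at [-1.351, 0.527, 1.433, -0, 1.181, -0.178], TCP at [0.243, -0.576, 0.231] pointing down, gripper open.
Joint ranges: [-3.08, 3.08], [-0.75, 2.2], [0.22, 2.44], [-1.43, 4.57], [0, 2.65], [-2.85, 2.85]. Speed limits (rad/s): [2.79, 2.79, 3.14, 3.14, 3.14, 3.14].

## Interface

Orientations are given as a unit quaternion [x, y, z, w].
In Python, from station import sensors, cams, order, manip gives the robot as it stands.
- The arm moves only by the tool move_arm, never from a script. Its argument "targets" is a list of rows, each an object of numbers: "dx", "dy", "dz": the shift along the world's x, y, z normalised to -1 to 1, where 1 is 25 mm; "rx", "ry", "rz": the turn, a rotation vector about the world's x, y, z normalised to -1 to 1, where 1 is 30 degrees. A call has exactly 10 rows; each row shifts and turns the commanded pose from where the row before left it; what a row does not reach is not made up. A row lasts 1/8 s, in which the tool goes at most 62.5 mm and 10.7 degrees, less where a joint would pass 70% of its speed; a pose out of reach is approached as far as the arm can. A call with a number of a shift or a turn outside -1 to 1 is refused whole. A call with a gripper value outside its range is refused whole. "claw" is the opening in per cent of the stroke, from 0 (shut) to 100 (fully open), set as the call begins (left out, the last holds). The fingers move at their own pace and stop on an object; "newtons" is the grip in N (left out, the last holds). Time passes only in rows, so rows that do not move let the fingers close, or fill a call up. It gives the time, the measured TCP pose, the force, the opening and the grip force at its end, in the units of the state.
- sensors.sense(): the state, without advancing time (a new reading comes with each control period).
- cams.snapshot(name): name is "scene" or "top" or "wrist"; returns the picture (384x512x3 uint8, red, green, blue); there is no depth.
- cams.camera_model(name): a dict with "fx", "fy", "cx", "cy" (pixels), "distortion" ([k1, k2, p1, p2, k3] as OpenCV has them; the pictures are not rectified), "extrinsics" (4x4, takes a point from world to camera coordinates). Camera axes: x right, y down, z forward; pixel columns grow to the right and rows downward; lengths in m; the calibration is good to about 2 mm. A picture is of the moment at which its call begins: read the wrist's pose just before it. camera_model takes no time and is no camera call; for the wrist camera it gives the pose at the moment of the call.
- order.sign_off(): hands the job in; it is judged then, once.
The state is a dict: "t": time; "q": joint angles; "qd": joint speeds; "tau": joint torques, N m; "tcp_pos": TCP position; "tool_rot": TCP orientation; "force": force on the tool from outside, world axes, zero at the start; "ft_torque": the same for the moment, N m; "finger_gap": opening from 0.0 (shut) to 1.0 (fully open); "gripper_force": force on a finger pad.
Only numpy, scipy, OpenCV 4.12 (cv2) and the standard library are available. Lean on these libraries where they do the work, as an engineer would, in place of code of your own. Each camera call takes 0.05 s, during which the arm holds its last target. There are 200 camera calls.

## Working session

There is one attempt and no reset: what is moved stays moved. The work goes in short steps, Python scripts to look and compute and a tool call to move; the robot and the scene stay as the last step left them, time stands still between calls to the robot, and variables do not carry over. Pictures are saved under pics/ and viewed, at most 10 in all, crops included, and the job is handed in when it is done.

Besides the shell and the picture viewer there is one more tool, called after "Emit:" as name(argument=value, ...) on one line, values as JSON. move_arm: Moves the arm, as the interface text tells. Scaled input: -1 to 1 covers 25 mm each way for a shift and 30 degrees each way for a turn. Its arguments: {"type":"object","properties":{"targets":{"type":"array"},"claw":{"type":"number"},"newtons":{"type":"number"}},"required":["targets"]}

```bash
ls; mkdir -p pics
python3 - <<'E'
from station import sensors,cams
import cv2,numpy as np
s=sensors.sense();print(s)
for n in("scene","top"):
    im=cams.snapshot(n);cv2.imwrite(f"pics/{n}0.png",im[:,:,::-1])
    m=cams.camera_model(n);print(n,{k:np.round(v,4).tolist() for k,v in m.items()})
E
```

```text
pics
{'t': 0.0, 'q': array([-1.35046720e+00,  5.28470464e-01,  1.43390462e+00, -9.76087090e-06,
        1.18142763e+00, -1.78497665e-01]), 'qd': array([ 1.14749030e-03,  2.19785661e-04,  4.21156606e-04, -5.76424417e-05,
        3.64801020e-05,  1.32597288e-05]), 'tau': array([ 1.18756234e-04, -4.42347980e+01, -1.78027618e+01, -2.05783786e-04,
        8.42753565e-03,  3.03657941e-06]), 'tcp_pos': array([ 0.24257564, -0.57521726,  0.23033026]), 'tool_rot': array([ 9.80181983e-01,  1.98096085e-01, -2.76229920e-05, -1.10469748e-03]), 'force': array([ 0.42560555,  0.67831618, -0.39458772]), 'ft_torque': array([-0.00128047,  0.03529616, -0.03974889]), 'gripper_force': 0.0, 'finger_gap': 1.0022875981362596}
scene {'fx': 435.9524, 'fy': 435.9524, 'cx': 252.5262, 'cy': 193.7699, 'distortion': [-0.1264, 0.0, 0.0, 0.0, 0.0], 'extrinsics': [[0.7539, 0.6566, -0.022, -0.4182], [0.4379, -0.5272, -0.7282, -0.2021], [-0.4898, 0.5393, -0.685, 1.7444], [0.0, 0.0, 0.0, 1.0]]}
top {'fx': 398.6449, 'fy': 398.6449, 'cx': 258.9684, 'cy': 190.5631, 'distortion': [0.0443, 0.0, 0.0, 0.0, 0.0], 'extrinsics': [[0.0203, -0.9998, 0.0059, -0.0516], [-0.9985, -0.0206, -0.0502, 0.5835], [0.0503, -0.0049, -0.9987, 1.0859], [0.0, 0.0, 0.0, 1.0]]}
```

View pics/scene0.png

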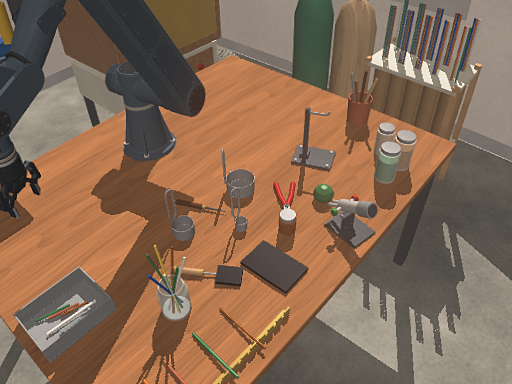

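View pics/top0.png

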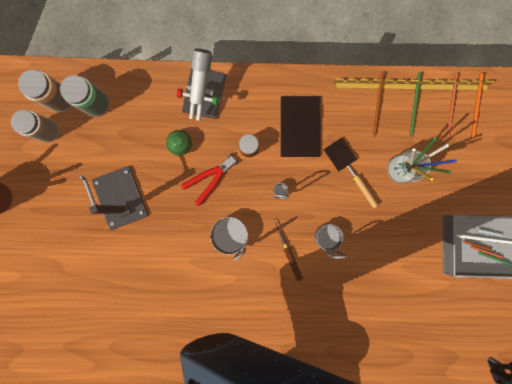

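The scene view shows the stand (post at 306,150, hook tip at 328,114), the cups at (240,184), (183,228) and (240,226), and the rod jar at (175,300). The top view shows the stand plate at about (120,197) with the hook going from (97,210) to (83,178), and the cups at L (229,235), M (329,236), S (281,189). I'll zoom in on both for accurate pixels.

Run:
```python
import cv2
a=cv2.imread("pics/top0.png")[150:280,70:360]
cv2.imwrite("pics/tz.png",cv2.resize(a,(797,357),interpolation=cv2.INTER_CUBIC))
b=cv2.imread("pics/scene0.png")[95:245,150:350]
cv2.imwrite("pics/sz.png",cv2.resize(b,(800,600),interpolation=cv2.INTER_CUBIC))
```

```text
(no output)
```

View pics/tz.png

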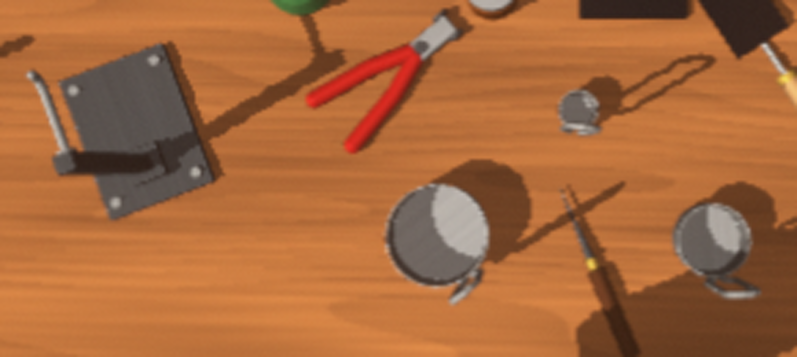

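View pics/sz.png

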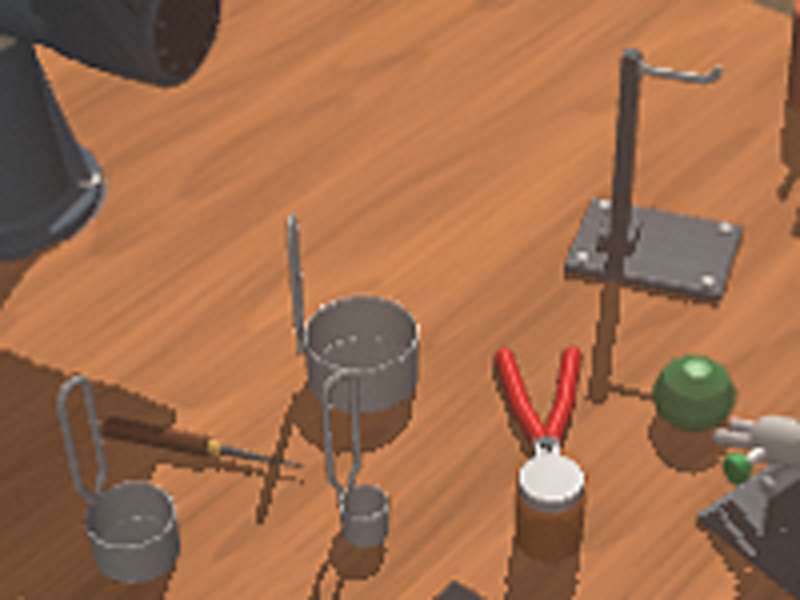

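The zoomed top view shows the rims at L (438,234), M (712,240) and S (579,107), and the crowns at L (467,286), M (736,291) and S (581,129). The plate corners are (62,82), (163,43), (215,182) and (113,219), and the post top is at (64,162). The zoomed scene view shows the crowns at (292,218), (75,380) and (343,372), and the hook from (640,70) to (716,70).

```bash
cat > h.py <<'E'
import numpy as np,cv2
from station import sensors,cams
from scipy.spatial.transform import Rotation as R
def ray(m,uv):
    K=np.array([[m["fx"],0,m["cx"]],[0,m["fy"],m["cy"]],[0,0,1]])
    p=cv2.undistortPoints(np.float64(uv).reshape(-1,1,2),K,np.float64(m["distortion"]))[0,0]
    E=np.array(m["extrinsics"]);d=E[:3,:3].T@np.r_[p,1];return -E[:3,:3].T@E[:3,3],d
def plane(m,uv,z):
    c,d=ray(m,uv);return c+d*(z-c[2])/d[2]
def tri(m1,u1,m2,u2):
    c1,d1=ray(m1,u1);c2,d2=ray(m2,u2)
    t=np.linalg.lstsq(np.c_[d1,-d2],c2-c1,rcond=None)[0]
    a,b=c1+t[0]*d1,c2+t[1]*d2;return (a+b)/2,np.linalg.norm(a-b)
E
python3 - <<'E'
from h import *
np.set_printoptions(precision=4,suppress=True)
mt,ms=cams.camera_model("top"),cams.camera_model("scene")
T=lambda u,v:(70+(u+.5)/2.748-.5,150+(v+.5)/2.746-.5)
S=lambda u,v:(150+(u+.5)/4-.5,95+(v+.5)/4-.5)
for n,c,zc,k,zk,sk in [("L",(438,234),.05,(467,286),.172,(292,218)),("M",(712,240),.042,(736,291),.164,(75,380)),("S",(579,107),.034,(581,129),.156,(343,372))]:
    C=plane(mt,T(*c),zc);k1=plane(mt,T(*k),zk);d=(k1-C)[:2]
    print(n,"cup",C,"crown",k1,"dist",np.linalg.norm(d),"yaw",np.degrees(np.arctan2(d[1],d[0])),"tri",tri(mt,T(*k),ms,S(*sk)))
for a,b in [((452,301),(482,268)),((712,287),(757,293)),((563,130),(600,128))]:
    A,B=plane(mt,T(*a),.168),plane(mt,T(*b),.168);d=B-A;print("crown dir normal yaw",np.degrees(np.arctan2(d[0],-d[1])),np.linalg.norm(d))
P=[plane(mt,T(*p),.01) for p in [(62,82),(163,43),(215,182),(113,219)]]
for i in range(4):
    d=P[i]-P[(i+1)%4];print("plate",P[i],np.linalg.norm(d),np.degrees(np.arctan2(d[1],d[0])))
print("post top",plane(mt,T(64,162),.215),"hookbase",tri(mt,T(65,153),ms,S(640,70)),plane(mt,T(65,153),.204),"tip",tri(mt,T(33,75),ms,S(716,70)),plane(mt,T(33,75),.214))
E
```

```text
L cup [0.4632 0.0375 0.05  ] crown [0.4271 0.0034 0.172 ] dist 0.04961722387909709 yaw -136.68237961417626 tri (array([0.4277, 0.0034, 0.1767]), np.float64(0.00037089792742917726))
M cup [ 0.4623 -0.2287  0.042 ] crown [ 0.4267 -0.2276  0.164 ] dist 0.03560155639380025 yaw 178.18763239384748 tri (array([ 0.4256, -0.2291,  0.1612]), np.float64(0.002325338515300714))
S cup [ 0.5898 -0.0976  0.034 ] crown [ 0.5637 -0.0925  0.156 ] dist 0.026612007524139773 yaw 169.0400605926731 tri (array([ 0.5659, -0.0906,  0.1536]), np.float64(0.005767275338143504))
crown dir normal yaw 48.73567835564981 0.03794853953065976
crown dir normal yaw -6.27868199138728 0.038713339975998316
crown dir normal yaw 4.275843319788585 0.03203207976358581
plate [0.6055 0.4192 0.01  ] 0.10677372017116539 112.86366676143011
plate [0.647  0.3208 0.01  ] 0.14968861397276265 22.21321492615306
plate [0.5084 0.2642 0.01  ] 0.10650223792823979 -68.74324752969324
plate [0.4698 0.3635 0.01  ] 0.1466989507951988 -157.67764456134498
post top [0.5262 0.3307 0.215 ] hookbase (array([0.5337, 0.3383, 0.1951]), np.float64(6.448248348864523e-05)) [0.5336 0.3347 0.204 ] tip (array([0.5971, 0.3609, 0.2099]), np.float64(0.000598057913614885)) [0.5966 0.3589 0.214 ]
```

Emit:
move_arm(targets=[{"dx": 0.3, "dy": 0.9, "dz": 0.1, "rz": 0.03}, {"dx": 0.3, "dy": 0.9, "dz": 0.1, "rz": 0.03}, {"dx": 0.3, "dy": 0.9, "dz": 0.1, "rz": 0.03}, {"dx": 0.3, "dy": 0.9, "dz": 0.1, "rz": 0.03}, {"dx": 0.3, "dy": 0.9, "dz": 0.1, "rz": 0.03}, {"dx": 0.3, "dy": 0.9, "dz": 0.1, "rz": 0.03}, {"dx": 0.3, "dy": 0.9, "dz": 0.1, "rz": 0.03}, {"dx": 0.3, "dy": 0.9, "dz": 0.1, "rz": 0.03}, {"dx": 0.3, "dy": 0.9, "dz": 0.1, "rz": 0.03}, {"dx": 0.3, "dy": 0.9, "dz": 0.1, "rz": 0.03}], claw=100)

```text
schema error: expected keys dx, dy, dz, rx, ry, rz
```

Emit:
move_arm(targets=[{"dx": 0.3, "dy": 0.9, "dz": 0.1, "rz": 0.04}, {"dx": 0.3, "dy": 0.9, "dz": 0.1, "rz": 0.04}, {"dx": 0.3, "dy": 0.9, "dz": 0.1, "rz": 0.04}, {"dx": 0.3, "dy": 0.9, "dz": 0.1, "rz": 0.04}, {"dx": 0.3, "dy": 0.9, "dz": 0.1, "rz": 0.04}, {"dx": 0.3, "dy": 0.9, "dz": 0.1, "rz": 0.04}, {"dx": 0.3, "dy": 0.9, "dz": 0.1, "rz": 0.04}, {"dx": 0.3, "dy": 0.9, "dz": 0.1, "rz": 0.05}, {"dx": 0.3, "dy": 0.9, "dz": 0.1, "rz": 0.05}, {"dx": 0.3, "dy": 0.9, "dz": 0.1, "rz": 0.05}])

```text
schema error: expected keys dx, dy, dz, rx, ry, rz
```

Run:
```python
from h import *
s=sensors.sense();m=cams.camera_model("wrist");im=cams.snapshot("wrist");cv2.imwrite("pics/w1.png",im[:,:,::-1])
E=np.array(m["extrinsics"]);Rt=R.from_quat(s["tool_rot"]).as_matrix()
c=-E[:3,:3].T@E[:3,3]
print(s["tcp_pos"],"tooly yaw",np.degrees(np.arctan2(Rt[1,1],Rt[0,1])),"cam in tool",Rt.T@(c-s["tcp_pos"]),"cam axis in tool",Rt.T@E[2,:3],s["q"],m["fx"])
K=np.array([[m["fx"],0,m["cx"]],[0,m["fy"],m["cy"]],[0,0,1]])
for n,p in (("L",(.4275,.0035,.171)),("M",(.4262,-.228,.163))): print(n,cv2.projectPoints(np.array([p]),cv2.Rodrigues(E[:3,:3])[0],E[:3,3],K,np.array(m["distortion"]))[0].ravel())
```

```text
[ 0.2425666  -0.57529774  0.23043928] tooly yaw -67.15358703087362 cam in tool [ 0.07836445 -0.00064486 -0.14272459] cam axis in tool [-3.07554213e-01 -2.12993892e-04  9.51530536e-01] [-1.35051966e+00  5.28354093e-01  1.43378658e+00  1.14098049e-05
  1.18142587e+00 -1.78472449e-01] 288.9017416641303
L [468.75915762 352.52227248]
M [-152.077514   -275.87097808]
```

View pics/w1.png

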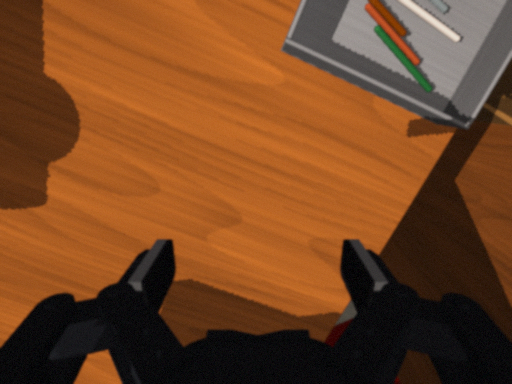

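The rows need all six keys, so the arm did not move. That picture shows only the tray and the open fingers, at (160,260) and (360,260). I'll resend the moves.

Emit:
move_arm(targets=[{"dx": 0.3, "dy": 0.9, "dz": 0.1, "rx": 0, "ry": 0, "rz": 0.03}, {"dx": 0.3, "dy": 0.9, "dz": 0.1, "rx": 0, "ry": 0, "rz": 0.03}, {"dx": 0.3, "dy": 0.9, "dz": 0.1, "rx": 0, "ry": 0, "rz": 0.03}, {"dx": 0.3, "dy": 0.9, "dz": 0.1, "rx": 0, "ry": 0, "rz": 0.03}, {"dx": 0.3, "dy": 0.9, "dz": 0.1, "rx": 0, "ry": 0, "rz": 0.03}, {"dx": 0.3, "dy": 0.9, "dz": 0.1, "rx": 0, "ry": 0, "rz": 0.03}, {"dx": 0.3, "dy": 0.9, "dz": 0.1, "rx": 0, "ry": 0, "rz": 0.03}, {"dx": 0.3, "dy": 0.9, "dz": 0.1, "rx": 0, "ry": 0, "rz": 0.03}, {"dx": 0.3, "dy": 0.9, "dz": 0.1, "rx": 0, "ry": 0, "rz": 0.03}, {"dx": 0.3, "dy": 0.9, "dz": 0.1, "rx": 0, "ry": 0, "rz": 0.03}], claw=100)

```text
t: 1.4
tcp_pos: [0.3182, -0.3494, 0.2565]
tool_rot: [0.961, 0.275, 0.0, 0.0]
force: [0.1, -0.3, -0.1]
finger_gap: 0.999
gripper_force: 0.0
```

Emit:
move_arm(targets=[{"dx": 0.4, "dy": 1, "dz": 0.2, "rx": 0, "ry": 0, "rz": 0.05}, {"dx": 0.4, "dy": 1, "dz": 0.2, "rx": 0, "ry": 0, "rz": 0.05}, {"dx": 0.4, "dy": 1, "dz": 0.2, "rx": 0, "ry": 0, "rz": 0.05}, {"dx": 0.4, "dy": 1, "dz": 0.2, "rx": 0, "ry": 0, "rz": 0.05}, {"dx": 0.4, "dy": 1, "dz": 0.2, "rx": 0, "ry": 0, "rz": 0.05}, {"dx": 0.4, "dy": 1, "dz": 0.2, "rx": 0, "ry": 0, "rz": 0.05}, {"dx": 0.4, "dy": 1, "dz": 0.2, "rx": 0, "ry": 0, "rz": 0.05}, {"dx": 0.4, "dy": 1, "dz": 0.2, "rx": 0, "ry": 0, "rz": 0.05}, {"dx": 0.3, "dy": 1, "dz": 0.2, "rx": 0, "ry": 0, "rz": 0.05}, {"dx": 0.3, "dy": 1, "dz": 0.2, "rx": 0, "ry": 0, "rz": 0.05}])

```text
t: 2.65
tcp_pos: [0.4127, -0.0993, 0.3066]
tool_rot: [0.917, 0.398, 0.0, 0.0]
force: [0.4, 0.5, 0.9]
finger_gap: 0.999
gripper_force: 0.0
```

```bash
cat >> h.py <<'E'
def look(name,pts={}):
    s=sensors.sense();m=cams.camera_model("wrist");im=cams.snapshot("wrist");cv2.imwrite(f"pics/{name}.png",im[:,:,::-1])
    np.save(f"pics/{name}.npy",m,allow_pickle=True)
    Rt=R.from_quat(s["tool_rot"]).as_matrix()
    print(round(s["t"],2),s["tcp_pos"].round(4),"tooly yaw",np.degrees(np.arctan2(Rt[1,1],Rt[0,1])).round(2),"toolz",Rt[:,2].round(3))
    for n,p in pts.items(): print(n,proj(m,p))
def proj(m,p):
    E=np.array(m["extrinsics"]);K=np.array([[m["fx"],0,m["cx"]],[0,m["fy"],m["cy"]],[0,0,1]])
    return cv2.projectPoints(np.array([p],float),cv2.Rodrigues(E[:3,:3])[0],E[:3,3],K,np.array(m["distortion"]))[0].ravel().round(1)
E
python3 -c "
from h import *
look('w2',{'L':(.4275,.0035,.174),'Lcup':(.4632,.0375,.05)})"
```

```text
2.65 [ 0.4127 -0.0993  0.3066] tooly yaw -43.06 toolz [ 0. -0. -1.]
L [192.7  85.3]
Lcup [213.5  46.9]
```

View pics/w2.png

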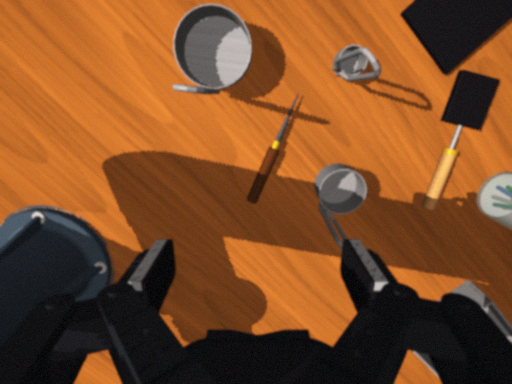

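The wrist view shows the large crown from (174,88) to (213,90), its cup at (212,45), the small dipper at (357,65) and the medium cup at (341,190). That agrees with the predicted positions.

Run:
```python
from h import *
m=np.load("pics/w2.npy",allow_pickle=True).item()
a,b=plane(m,(175,87.5),.172),plane(m,(215,90),.172);d=b-a
print((a+b)/2,np.linalg.norm(d),np.degrees(np.arctan2(d[1],d[0])), plane(m,(212,43),.05))
# predicted pixels of M,S crowns/cups
for p in [(.4262,-.228,.163),(.4623,-.2287,.042),(.5640,-.0925,.155),(.5898,-.0976,.034)]: print(proj(m,p))
```

```text
[4.26572418e-01 3.47867798e-04 1.72000000e-01] 0.03660855786376803 -46.743837269225494 [0.46507606 0.04193792 0.05      ]
[345.4 245.9]
[341.5 190.7]
[370.   60.5]
[354.2  59. ]
```

Emit:
move_arm(targets=[{"dx": 0.13, "dy": 0.82, "dz": 0, "rx": 0, "ry": 0, "rz": 0}, {"dx": 0.13, "dy": 0.82, "dz": 0, "rx": 0, "ry": 0, "rz": 0}, {"dx": 0.13, "dy": 0.82, "dz": 0, "rx": 0, "ry": 0, "rz": -0.03}, {"dx": 0.13, "dy": 0.82, "dz": 0, "rx": 0, "ry": 0, "rz": 0}, {"dx": 0.13, "dy": 0.82, "dz": 0, "rx": 0, "ry": 0, "rz": 0}, {"dx": 0, "dy": 0, "dz": -0.9, "rx": 0, "ry": 0, "rz": 0}, {"dx": 0, "dy": 0, "dz": -0.9, "rx": 0, "ry": 0, "rz": 0}, {"dx": 0, "dy": 0, "dz": -0.9, "rx": 0, "ry": 0, "rz": 0}, {"dx": 0, "dy": 0, "dz": -0.9, "rx": 0, "ry": 0, "rz": 0}, {"dx": 0, "dy": 0, "dz": 0, "rx": 0, "ry": 0, "rz": 0}])

```text
t: 3.95
tcp_pos: [0.4275, 0.0021, 0.2152]
tool_rot: [0.921, 0.39, -0.002, -0.001]
force: [-0.1, 0.5, 1.0]
finger_gap: 0.999
gripper_force: 0.0
```

```bash
python3 -c "
from h import *
look('w3',{'L':(.427,.002,.174)})"
```

```text
3.95 [0.4275 0.0021 0.2152] tooly yaw -44.03 toolz [-0.004  0.001 -1.   ]
L [258.4 212.7]
```

View pics/w3.png

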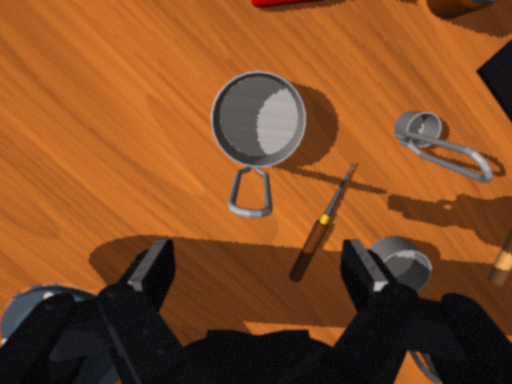

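The large crown spans (229,210) to (272,214), a few mm left of the prediction and turned slightly. The small crown is near (488,170). I'll compute the correction.

Run:
```python
from h import *
m=np.load("pics/w3.npy",allow_pickle=True).item()
a,b=plane(m,(229,208),.172),plane(m,(272,213),.172);d=b-a
print((a+b)/2,np.linalg.norm(d),np.degrees(np.arctan2(d[1],d[0])), plane(m,(258.5,118),.05))
print("small",plane(m,(489,170),.155),plane(m,(425,126),.034))
```

```text
[0.42360319 0.00638085 0.172     ] 0.03013263703943373 -51.13128689262254 [0.46413872 0.04048924 0.05      ]
small [ 0.5672198  -0.09773346  0.155     ] [ 0.59107531 -0.09516007  0.034     ]
```

Emit:
move_arm(targets=[{"dx": -0.06, "dy": 0.24, "dz": 0, "rx": 0, "ry": 0, "rz": -0.2}, {"dx": 0, "dy": 0, "dz": -0.7, "rx": 0, "ry": 0, "rz": 0}, {"dx": 0, "dy": 0, "dz": -0.7, "rx": 0, "ry": 0, "rz": 0}, {"dx": 0, "dy": 0, "dz": -0.7, "rx": 0, "ry": 0, "rz": 0}, {"dx": 0, "dy": 0, "dz": -0.7, "rx": 0, "ry": 0, "rz": 0}, {"dx": 0, "dy": 0, "dz": -0.5, "rx": 0, "ry": 0, "rz": 0}, {"dx": 0, "dy": 0, "dz": -0.25, "rx": 0, "ry": 0, "rz": 0}, {"dx": 0, "dy": 0, "dz": 0, "rx": 0, "ry": 0, "rz": 0}, {"dx": 0, "dy": 0, "dz": 0, "rx": 0, "ry": 0, "rz": 0}, {"dx": 0, "dy": 0, "dz": 0, "rx": 0, "ry": 0, "rz": 0}])

```text
t: 5.25
tcp_pos: [0.4278, 0.0075, 0.128]
tool_rot: [0.94, 0.342, 0.0, 0.0]
force: [-0.3, -0.8, -0.9]
finger_gap: 0.999
gripper_force: 0.0
```

Emit:
move_arm(targets=[{"dx": 0, "dy": 0, "dz": 0, "rx": 0, "ry": 0, "rz": 0}, {"dx": 0, "dy": 0, "dz": 0, "rx": 0, "ry": 0, "rz": 0}, {"dx": 0, "dy": 0, "dz": 0, "rx": 0, "ry": 0, "rz": 0}, {"dx": 0, "dy": 0, "dz": 0, "rx": 0, "ry": 0, "rz": 0}, {"dx": 0, "dy": 0, "dz": 0, "rx": 0, "ry": 0, "rz": 0}, {"dx": 0, "dy": 0, "dz": 0, "rx": 0, "ry": 0, "rz": 0}, {"dx": 0, "dy": 0, "dz": 0, "rx": 0, "ry": 0, "rz": 0}, {"dx": 0, "dy": 0, "dz": 0, "rx": 0, "ry": 0, "rz": 0}, {"dx": 0, "dy": 0, "dz": 0, "rx": 0, "ry": 0, "rz": 0}, {"dx": 0, "dy": 0, "dz": 0, "rx": 0, "ry": 0, "rz": 0}], claw=15, newtons=60)

```text
t: 6.5
tcp_pos: [0.4271, 0.0077, 0.1277]
tool_rot: [0.94, 0.342, -0.0, -0.0]
force: [-2.3, 0.2, 5.5]
finger_gap: 0.377
gripper_force: 59.1
```

Emit:
move_arm(targets=[{"dx": 0, "dy": 0, "dz": 0.6, "rx": 0, "ry": 0, "rz": 0}, {"dx": 0, "dy": 0, "dz": 1, "rx": 0, "ry": 0, "rz": 0}, {"dx": 0, "dy": 0, "dz": 1, "rx": 0, "ry": 0, "rz": 0}, {"dx": 0.2, "dy": 0.2, "dz": 1, "rx": 0, "ry": 0, "rz": 0}, {"dx": 0.4, "dy": 0.4, "dz": 0.8, "rx": 0, "ry": 0, "rz": -0.05}, {"dx": 0.6, "dy": 0.7, "dz": 0.4, "rx": 0, "ry": 0, "rz": -0.05}, {"dx": 0.6, "dy": 0.7, "dz": 0, "rx": 0, "ry": 0, "rz": -0.05}, {"dx": 0.6, "dy": 0.7, "dz": 0, "rx": 0, "ry": 0, "rz": -0.05}, {"dx": 0.6, "dy": 0.7, "dz": 0, "rx": 0, "ry": 0, "rz": -0.05}, {"dx": 0.6, "dy": 0.7, "dz": 0, "rx": 0, "ry": 0, "rz": -0.05}])

```text
t: 7.75
tcp_pos: [0.5178, 0.1107, 0.2468]
tool_rot: [0.964, 0.266, -0.0, -0.0]
force: [0.7, -0.6, -1.2]
finger_gap: 0.376
gripper_force: 59.7
```

Emit:
move_arm(targets=[{"dx": 0.7, "dy": 0.8, "dz": 0, "rx": 0, "ry": 0, "rz": -0.04}, {"dx": 0.7, "dy": 0.8, "dz": 0, "rx": 0, "ry": 0, "rz": -0.04}, {"dx": 0.7, "dy": 0.8, "dz": 0, "rx": 0, "ry": 0, "rz": -0.04}, {"dx": 0.7, "dy": 0.8, "dz": 0, "rx": 0, "ry": 0, "rz": -0.04}, {"dx": 0.7, "dy": 0.8, "dz": 0, "rx": 0, "ry": 0, "rz": -0.04}, {"dx": 0.7, "dy": 0.8, "dz": 0, "rx": 0, "ry": 0, "rz": -0.04}, {"dx": 0.7, "dy": 0.8, "dz": 0, "rx": 0, "ry": 0, "rz": -0.04}, {"dx": 0.7, "dy": 0.6, "dz": 0, "rx": 0, "ry": 0, "rz": -0.02}, {"dx": 0.5, "dy": 0.4, "dz": 0, "rx": 0, "ry": 0, "rz": 0}, {"dx": 0, "dy": 0, "dz": 0, "rx": 0, "ry": 0, "rz": 0}])

```text
t: 9.0
tcp_pos: [0.6702, 0.2756, 0.2459]
tool_rot: [0.982, 0.191, -0.001, 0.0]
force: [-0.5, 0.0, -1.4]
finger_gap: 0.376
gripper_force: 59.7
```

```bash
python3 -c "
from h import *
look('w4',{'hook':(.5335,.3335,.204),'tip':(.5335+.073*.927,.3335+.073*.375,.216)})
s=cams.snapshot('scene');t=cams.snapshot('top')
a=cv2.resize(s[60:260,200:420,::-1],(440,400));b=cv2.resize(t[100:300,40:240,::-1],(360,360))
w=cv2.imread('pics/w4.png');w=cv2.resize(w,(300,225))
c=np.zeros((600,800,3),np.uint8);c[:400,:440]=a;c[:360,440:]=b;c[375:,500:]=w
cv2.imwrite('pics/c4.png',c)"
```

```text
9.0 [0.6702 0.2756 0.2459] tooly yaw -68.01 toolz [-0.001 -0.    -1.   ]
hook [129.8 330. ]
tip [107.2 260.6]
```

View pics/c4.png

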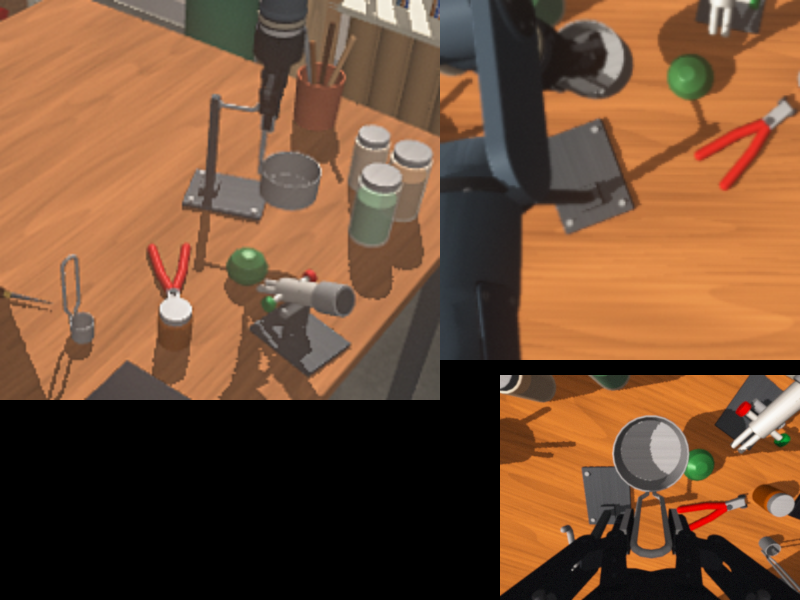

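The composite shows the large dipper hanging upright from the grip. The wrist inset puts the hook tip near (113,268), close to the predicted (107,261). I'll refine it with a colour mask.

Run:
```python
from h import *
im=cv2.imread("pics/w4.png");m=np.load("pics/w4.npy",allow_pickle=True).item()
hsv=cv2.cvtColor(im,cv2.COLOR_BGR2HSV)
k=((hsv[...,1]<90)&(hsv[...,2]>70)).astype(np.uint8);k[:, :85]=0;k[:,150:]=0;k[:235]=0;k[330:]=0
n,l,st,ce=cv2.connectedComponentsWithStats(k)
for i in range(1,n):
    if st[i,4]>15: print(st[i],ce[i])
for r in range(245,300,5): print(r,np.where(k[r])[0].tolist())
for out in (0.03,.045,.058,.066,.072): print(out,proj(m,(.5335+out*.927,.3335+out*.375,.2+(0.012 if out>.07 else .004 if out>.06 else 0))))
```

```text
[103 258  24  32 286] [116.17482517 272.38111888]
[125 322   8   7  40] [128.55  325.125]
245 []
250 []
255 []
260 [105, 106, 107, 108, 109, 110]
265 [103, 104, 105, 106, 107, 108, 109, 110, 111, 112, 117, 118, 119]
270 [114, 115, 116, 117, 118, 119, 120, 121, 122, 123, 124]
275 [115, 116, 117, 118, 119, 120, 121, 122, 123, 124, 125]
280 [116, 117, 118, 119, 120, 121, 122, 123, 124, 125, 126]
285 [117, 118, 119, 120, 121, 122]
290 []
295 []
0.03 [126.3 296.4]
0.045 [123.4 280.5]
0.058 [120.8 266.1]
0.066 [116.7 259.9]
0.072 [110.2 258.7]
```

Emit:
move_arm(targets=[{"dx": -0.32, "dy": 0.78, "dz": 0, "rx": 0, "ry": 0, "rz": 0}, {"dx": -0.32, "dy": 0.79, "dz": 0, "rx": 0, "ry": 0, "rz": 0}, {"dx": -0.32, "dy": 0.79, "dz": 0, "rx": 0, "ry": 0, "rz": 0}, {"dx": -0.32, "dy": 0.79, "dz": 0, "rx": 0, "ry": 0, "rz": 0}, {"dx": -0.32, "dy": 0.79, "dz": 0, "rx": 0, "ry": 0, "rz": 0}, {"dx": 0, "dy": 0, "dz": -0.6, "rx": 0, "ry": 0, "rz": 0}, {"dx": 0, "dy": 0, "dz": -0.8, "rx": 0, "ry": 0, "rz": 0}, {"dx": 0, "dy": 0, "dz": -0.6, "rx": 0, "ry": 0, "rz": 0}, {"dx": 0, "dy": 0, "dz": 0, "rx": 0, "ry": 0, "rz": 0}, {"dx": 0, "dy": 0, "dz": 0, "rx": 0, "ry": 0, "rz": 0}])

```text
t: 10.4
tcp_pos: [0.6306, 0.3734, 0.1979]
tool_rot: [0.982, 0.19, 0.0, -0.0]
force: [-0.8, -0.0, -0.8]
finger_gap: 0.376
gripper_force: 59.8
```

Run:
```python
from h import *
look('w5')
im=cv2.imread("pics/w5.png");m=np.load("pics/w5.npy",allow_pickle=True).item()
for out in (0.03,.045,.058): print(out,proj(m,(.5335+out*.927,.3335+out*.375,.2)))
print("tip",proj(m,(.5335+.072*.927,.3335+.072*.375,.212)))
s=sensors.sense();d=s["tcp_pos"][:2]-[.5335,.3335];print("out,lat",d@[.927,.375],d@[-.375,.927])
```

```text
10.4 [0.6306 0.3734 0.1979] tooly yaw -68.08 toolz [ 0.001  0.    -1.   ]
0.03 [259.6 348.1]
0.045 [259.6 329.5]
0.058 [259.7 312.4]
tip [259.8 307.5]
out,lat 0.10517917984146695 0.0006292382323973538
```

Emit:
move_arm(targets=[{"dx": -0.4, "dy": -0.16, "dz": 0, "rx": 0, "ry": 0, "rz": 0}, {"dx": -0.6, "dy": -0.24, "dz": 0, "rx": 0, "ry": 0, "rz": 0}, {"dx": -0.6, "dy": -0.24, "dz": 0, "rx": 0, "ry": 0, "rz": 0}, {"dx": -0.6, "dy": -0.24, "dz": 0, "rx": 0, "ry": 0, "rz": 0}, {"dx": -0.5, "dy": -0.2, "dz": 0, "rx": 0, "ry": 0, "rz": 0}, {"dx": -0.4, "dy": -0.16, "dz": 0, "rx": 0, "ry": 0, "rz": 0}, {"dx": -0.25, "dy": -0.1, "dz": 0, "rx": 0, "ry": 0, "rz": 0}, {"dx": -0.1, "dy": -0.04, "dz": 0, "rx": 0, "ry": 0, "rz": 0}, {"dx": 0, "dy": 0, "dz": 0, "rx": 0, "ry": 0, "rz": 0}, {"dx": 0, "dy": 0, "dz": 0, "rx": 0, "ry": 0, "rz": 0}])

```text
t: 11.7
tcp_pos: [0.5442, 0.3392, 0.1975]
tool_rot: [0.982, 0.19, 0.0, -0.0]
force: [0.8, -0.2, -0.5]
finger_gap: 0.374
gripper_force: 59.8
```

Emit:
move_arm(targets=[{"dx": 0, "dy": 0, "dz": -0.2, "rx": 0, "ry": 0, "rz": 0}, {"dx": 0, "dy": 0, "dz": -0.2, "rx": 0, "ry": 0, "rz": 0}, {"dx": 0, "dy": 0, "dz": -0.2, "rx": 0, "ry": 0, "rz": 0}, {"dx": 0, "dy": 0, "dz": -0.2, "rx": 0, "ry": 0, "rz": 0}, {"dx": 0, "dy": 0, "dz": -0.1, "rx": 0, "ry": 0, "rz": 0}, {"dx": 0, "dy": 0, "dz": -0.1, "rx": 0, "ry": 0, "rz": 0}, {"dx": 0, "dy": 0, "dz": -0.1, "rx": 0, "ry": 0, "rz": 0}, {"dx": 0, "dy": 0, "dz": 0, "rx": 0, "ry": 0, "rz": 0}, {"dx": 0, "dy": 0, "dz": 0, "rx": 0, "ry": 0, "rz": 0}, {"dx": 0, "dy": 0, "dz": 0, "rx": 0, "ry": 0, "rz": 0}])

```text
t: 12.95
tcp_pos: [0.5438, 0.3391, 0.1702]
tool_rot: [0.982, 0.19, 0.0, -0.0]
force: [-0.2, -0.4, -1.4]
finger_gap: 0.374
gripper_force: 59.8
```

Emit:
move_arm(targets=[{"dx": 0, "dy": 0, "dz": -0.06, "rx": 0, "ry": 0, "rz": 0}, {"dx": 0, "dy": 0, "dz": -0.06, "rx": 0, "ry": 0, "rz": 0}, {"dx": 0, "dy": 0, "dz": -0.06, "rx": 0, "ry": 0, "rz": 0}, {"dx": 0, "dy": 0, "dz": -0.06, "rx": 0, "ry": 0, "rz": 0}, {"dx": 0, "dy": 0, "dz": -0.06, "rx": 0, "ry": 0, "rz": 0}, {"dx": 0, "dy": 0, "dz": 0, "rx": 0, "ry": 0, "rz": 0}, {"dx": 0, "dy": 0, "dz": 0, "rx": 0, "ry": 0, "rz": 0}, {"dx": 0, "dy": 0, "dz": 0, "rx": 0, "ry": 0, "rz": 0}, {"dx": 0, "dy": 0, "dz": 0, "rx": 0, "ry": 0, "rz": 0}, {"dx": 0, "dy": 0, "dz": 0, "rx": 0, "ry": 0, "rz": 0}])

```text
t: 14.2
tcp_pos: [0.5438, 0.3392, 0.1634]
tool_rot: [0.982, 0.19, 0.0, -0.0]
force: [-2.6, -1.7, 5.8]
finger_gap: 0.377
gripper_force: 60.3
```

Emit:
move_arm(targets=[{"dx": 0, "dy": 0, "dz": 0, "rx": 0, "ry": 0, "rz": 0}, {"dx": 0, "dy": 0, "dz": 0, "rx": 0, "ry": 0, "rz": 0}, {"dx": 0, "dy": 0, "dz": 0, "rx": 0, "ry": 0, "rz": 0}, {"dx": 0, "dy": 0, "dz": 0, "rx": 0, "ry": 0, "rz": 0}, {"dx": 0, "dy": 0, "dz": 0, "rx": 0, "ry": 0, "rz": 0}, {"dx": 0, "dy": 0, "dz": 0.6, "rx": 0, "ry": 0, "rz": 0}, {"dx": 0, "dy": 0, "dz": 1, "rx": 0, "ry": 0, "rz": 0}, {"dx": 0, "dy": 0, "dz": 1, "rx": 0, "ry": 0, "rz": 0}, {"dx": 0, "dy": 0, "dz": 1, "rx": 0, "ry": 0, "rz": 0}, {"dx": 0, "dy": 0, "dz": 1, "rx": 0, "ry": 0, "rz": 0}], claw=100)

```text
t: 15.45
tcp_pos: [0.5439, 0.3392, 0.2797]
tool_rot: [0.982, 0.19, 0.001, -0.0]
force: [0.0, 0.3, -0.6]
finger_gap: 0.997
gripper_force: 0.0
```

Run:
```python
from h import *
look('w6')
s=cams.snapshot('scene');cv2.imwrite('pics/s6.png',s[:,:,::-1])
```

```text
15.45 [0.5439 0.3392 0.2797] tooly yaw -68.05 toolz [ 0.002  0.001 -1.   ]
```

Emit:
move_arm(targets=[{"dx": -0.1, "dy": -0.7, "dz": 0, "rx": 0, "ry": 0, "rz": -0.03}, {"dx": -0.2, "dy": -1, "dz": 0, "rx": 0, "ry": 0, "rz": -0.04}, {"dx": -0.2, "dy": -1, "dz": 0, "rx": 0, "ry": 0, "rz": -0.04}, {"dx": -0.2, "dy": -1, "dz": 0, "rx": 0, "ry": 0, "rz": -0.04}, {"dx": -0.2, "dy": -1, "dz": 0, "rx": 0, "ry": 0, "rz": -0.04}, {"dx": -0.2, "dy": -1, "dz": 0, "rx": 0, "ry": 0, "rz": -0.04}, {"dx": -0.2, "dy": -1, "dz": 0, "rx": 0, "ry": 0, "rz": -0.04}, {"dx": -0.2, "dy": -1, "dz": 0, "rx": 0, "ry": 0, "rz": -0.04}, {"dx": -0.2, "dy": -1, "dz": 0, "rx": 0, "ry": 0, "rz": -0.04}, {"dx": -0.2, "dy": -1, "dz": 0, "rx": 0, "ry": 0, "rz": -0.04}])

```text
t: 16.8
tcp_pos: [0.4943, 0.0949, 0.2761]
tool_rot: [0.996, 0.088, -0.002, 0.0]
force: [-0.1, 0.2, 0.1]
finger_gap: 0.999
gripper_force: 0.0
```

Emit:
move_arm(targets=[{"dx": -0.2, "dy": -1, "dz": 0, "rx": 0, "ry": 0, "rz": -0.04}, {"dx": -0.2, "dy": -1, "dz": 0, "rx": 0, "ry": 0, "rz": -0.04}, {"dx": -0.2, "dy": -1, "dz": 0, "rx": 0, "ry": 0, "rz": -0.04}, {"dx": -0.2, "dy": -1, "dz": 0, "rx": 0, "ry": 0, "rz": -0.04}, {"dx": -0.2, "dy": -1, "dz": 0, "rx": 0, "ry": 0, "rz": -0.04}, {"dx": -0.2, "dy": -1, "dz": 0, "rx": 0, "ry": 0, "rz": -0.04}, {"dx": -0.2, "dy": -1, "dz": 0, "rx": 0, "ry": 0, "rz": -0.04}, {"dx": -0.2, "dy": -1, "dz": 0, "rx": 0, "ry": 0, "rz": -0.04}, {"dx": -0.2, "dy": -1, "dz": 0, "rx": 0, "ry": 0, "rz": -0.04}, {"dx": -0.2, "dy": -1, "dz": 0, "rx": 0, "ry": 0, "rz": -0.04}])

```text
t: 18.05
tcp_pos: [0.4441, -0.1541, 0.2762]
tool_rot: [1.0, -0.016, -0.002, -0.001]
force: [0.7, -0.9, -0.5]
finger_gap: 1.002
gripper_force: 0.0
```

Emit:
move_arm(targets=[{"dx": -0.2, "dy": -1, "dz": 0, "rx": 0, "ry": 0, "rz": -0.04}, {"dx": -0.2, "dy": -1, "dz": 0, "rx": 0, "ry": 0, "rz": -0.04}, {"dx": -0.2, "dy": -0.7, "dz": 0, "rx": 0, "ry": 0, "rz": 0}, {"dx": -0.2, "dy": -0.2, "dz": -0.5, "rx": 0, "ry": 0, "rz": 0}, {"dx": 0, "dy": 0, "dz": -0.9, "rx": 0, "ry": 0, "rz": 0}, {"dx": 0, "dy": 0, "dz": -0.9, "rx": 0, "ry": 0, "rz": 0}, {"dx": 0, "dy": 0, "dz": 0, "rx": 0, "ry": 0, "rz": 0}, {"dx": 0, "dy": 0, "dz": 0, "rx": 0, "ry": 0, "rz": 0}, {"dx": 0, "dy": 0, "dz": 0, "rx": 0, "ry": 0, "rz": 0}, {"dx": 0, "dy": 0, "dz": 0, "rx": 0, "ry": 0, "rz": 0}])

```text
t: 19.3
tcp_pos: [0.4266, -0.2261, 0.2208]
tool_rot: [0.999, -0.036, 0.001, 0.0]
force: [-0.6, 0.1, 0.1]
finger_gap: 1.002
gripper_force: 0.0
```

Run:
```python
from h import *
look('w7',{"M":(.4262,-.228,.163),"Mc":(.4623,-.2287,.042)})
s=cams.snapshot('scene')[:,:,::-1]
c=np.zeros((600,800,3),np.uint8)
c[:384,:512]=cv2.imread('pics/w7.png')
c[384:584,:300]=cv2.resize(s[90:190,260:410],(300,200),interpolation=cv2.INTER_CUBIC)
t=cams.snapshot('top')[:,:,::-1];c[384:,520:790]=cv2.resize(t[150:230,70:170],(270,216),interpolation=cv2.INTER_CUBIC)
cv2.imwrite('pics/c7.png',c)
```

```text
19.3 [ 0.4266 -0.2261  0.2208] tooly yaw -94.14 toolz [ 0.001 -0.001 -1.   ]
M [260.6 203.1]
Mc [257.7 132.9]
```

View pics/c7.png

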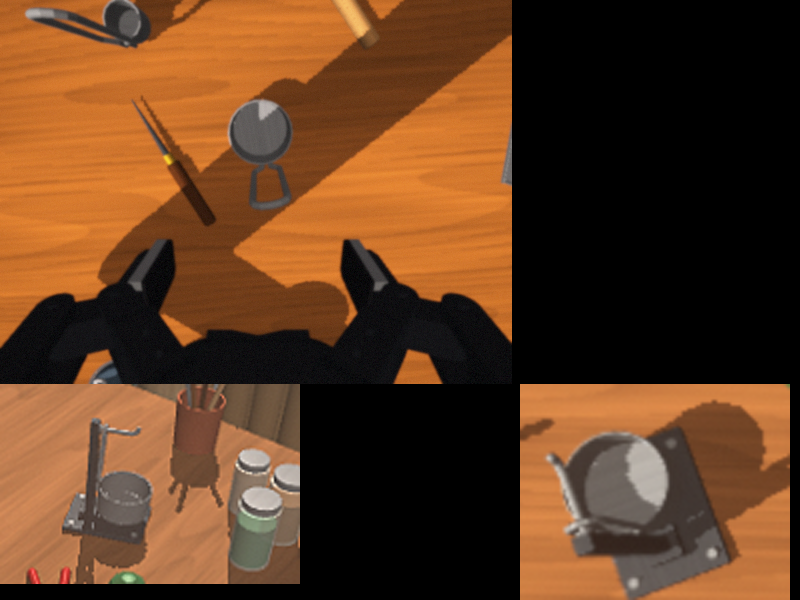

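The large dipper hangs next to the post, upright. The medium crown spans (248,207) to (291,203), with its cup at (260,131).

Run:
```python
from h import *
m=np.load("pics/w7.npy",allow_pickle=True).item()
a,b=plane(m,(248,206),.164),plane(m,(291,202),.164);d=b-a;k=(a+b)/2;c=plane(m,(260.5,131),.042)
e=k-c;print(k,np.linalg.norm(d),np.degrees(np.arctan2(d[1],d[0])),c,np.hypot(*e[:2]),"yaw y",np.degrees(np.arctan2(e[1],e[0]))+90)
mt=cams.camera_model("top");p=plane(mt,(106.1,186.1),.086);q=p[:2]-[.5335,.3335];print("Lcup",p,"out,lat",q@[.927,.375],q@[-.375,.927])
```

```text
[ 0.42541987 -0.23453529  0.164     ] 0.03198790972928438 -88.48285812479595 [ 0.46411811 -0.23190228  0.042     ] 0.038787712042775244 yaw y -86.10760880142016
Lcup [0.5841952  0.35241637 0.086     ] out,lat 0.05408808686218906 -0.0014752247327510187
```

Emit:
move_arm(targets=[{"dx": 0.19, "dy": -0.32, "dz": 0, "rx": 0, "ry": 0, "rz": 0.235}, {"dx": 0, "dy": 0, "dz": -0.8, "rx": 0, "ry": 0, "rz": 0}, {"dx": 0, "dy": 0, "dz": -0.8, "rx": 0, "ry": 0, "rz": 0}, {"dx": 0, "dy": 0, "dz": -0.8, "rx": 0, "ry": 0, "rz": 0}, {"dx": 0, "dy": 0, "dz": -0.8, "rx": 0, "ry": 0, "rz": 0}, {"dx": 0, "dy": 0, "dz": -0.6, "rx": 0, "ry": 0, "rz": 0}, {"dx": 0, "dy": 0, "dz": -0.25, "rx": 0, "ry": 0, "rz": 0}, {"dx": 0, "dy": 0, "dz": 0, "rx": 0, "ry": 0, "rz": 0}, {"dx": 0, "dy": 0, "dz": 0, "rx": 0, "ry": 0, "rz": 0}, {"dx": 0, "dy": 0, "dz": 0, "rx": 0, "ry": 0, "rz": 0}])

```text
t: 20.7
tcp_pos: [0.4313, -0.2342, 0.1194]
tool_rot: [1.0, 0.025, 0.0, 0.0]
force: [-0.1, 1.2, -0.2]
finger_gap: 0.997
gripper_force: 0.0
```

Emit:
move_arm(targets=[{"dx": 0, "dy": 0, "dz": 0, "rx": 0, "ry": 0, "rz": 0}, {"dx": 0, "dy": 0, "dz": 0, "rx": 0, "ry": 0, "rz": 0}, {"dx": 0, "dy": 0, "dz": 0, "rx": 0, "ry": 0, "rz": 0}, {"dx": 0, "dy": 0, "dz": 0, "rx": 0, "ry": 0, "rz": 0}, {"dx": 0, "dy": 0, "dz": 0, "rx": 0, "ry": 0, "rz": 0}, {"dx": 0, "dy": 0, "dz": 0, "rx": 0, "ry": 0, "rz": 0}, {"dx": 0, "dy": 0, "dz": 0, "rx": 0, "ry": 0, "rz": 0}, {"dx": 0, "dy": 0, "dz": 0, "rx": 0, "ry": 0, "rz": 0}, {"dx": 0, "dy": 0, "dz": 0, "rx": 0, "ry": 0, "rz": 0}, {"dx": 0, "dy": 0, "dz": 0, "rx": 0, "ry": 0, "rz": 0}], claw=15, newtons=60)

```text
t: 21.95
tcp_pos: [0.4311, -0.2343, 0.1191]
tool_rot: [1.0, 0.025, 0.0, 0.0]
force: [-0.6, -1.3, 4.5]
finger_gap: 0.376
gripper_force: 59.2
```

Emit:
move_arm(targets=[{"dx": 0, "dy": 0, "dz": 0.6, "rx": 0, "ry": 0, "rz": 0}, {"dx": 0, "dy": 0, "dz": 1, "rx": 0, "ry": 0, "rz": 0}, {"dx": 0, "dy": 0, "dz": 1, "rx": 0, "ry": 0, "rz": 0}, {"dx": 0, "dy": 0, "dz": 1, "rx": 0, "ry": 0, "rz": 0}, {"dx": 0, "dy": 0.5, "dz": 1, "rx": 0, "ry": 0, "rz": 0.03}, {"dx": 0.2, "dy": 0.8, "dz": 1, "rx": 0, "ry": 0, "rz": 0.03}, {"dx": 0.4, "dy": 1, "dz": 1, "rx": 0, "ry": 0, "rz": 0.03}, {"dx": 0.5, "dy": 1, "dz": 0.6, "rx": 0, "ry": 0, "rz": 0.03}, {"dx": 0.5, "dy": 1, "dz": 0, "rx": 0, "ry": 0, "rz": 0.03}, {"dx": 0.5, "dy": 1, "dz": 0, "rx": 0, "ry": 0, "rz": 0.03}])

```text
t: 23.2
tcp_pos: [0.4832, -0.0999, 0.2981]
tool_rot: [0.997, 0.073, -0.001, -0.001]
force: [0.1, 1.0, -1.2]
finger_gap: 0.376
gripper_force: 59.6
```

Emit:
move_arm(targets=[{"dx": 0.5, "dy": 1, "dz": 0, "rx": 0, "ry": 0, "rz": 0.04}, {"dx": 0.5, "dy": 1, "dz": 0, "rx": 0, "ry": 0, "rz": 0.04}, {"dx": 0.5, "dy": 1, "dz": 0, "rx": 0, "ry": 0, "rz": 0.04}, {"dx": 0.5, "dy": 1, "dz": 0, "rx": 0, "ry": 0, "rz": 0.04}, {"dx": 0.5, "dy": 1, "dz": 0, "rx": 0, "ry": 0, "rz": 0.04}, {"dx": 0.5, "dy": 1, "dz": 0, "rx": 0, "ry": 0, "rz": 0.04}, {"dx": 0.5, "dy": 1, "dz": 0, "rx": 0, "ry": 0, "rz": 0.04}, {"dx": 0.5, "dy": 1, "dz": 0, "rx": 0, "ry": 0, "rz": 0.04}, {"dx": 0.5, "dy": 1, "dz": 0, "rx": 0, "ry": 0, "rz": 0.04}, {"dx": 0.5, "dy": 1, "dz": 0, "rx": 0, "ry": 0, "rz": 0.04}])

```text
t: 24.45
tcp_pos: [0.6079, 0.1498, 0.2972]
tool_rot: [0.984, 0.177, -0.002, -0.001]
force: [0.2, -0.8, -0.8]
finger_gap: 0.374
gripper_force: 59.6
```

Emit:
move_arm(targets=[{"dx": 0.45, "dy": 0.9, "dz": 0, "rx": 0, "ry": 0, "rz": 0.055}, {"dx": 0.45, "dy": 0.9, "dz": 0, "rx": 0, "ry": 0, "rz": 0}, {"dx": 0.45, "dy": 0.9, "dz": 0, "rx": 0, "ry": 0, "rz": 0}, {"dx": 0.45, "dy": 0.9, "dz": 0, "rx": 0, "ry": 0, "rz": 0}, {"dx": 0.45, "dy": 0.9, "dz": 0, "rx": 0, "ry": 0, "rz": 0}, {"dx": 0.45, "dy": 0.9, "dz": 0, "rx": 0, "ry": 0, "rz": 0}, {"dx": 0, "dy": 0, "dz": -0.9, "rx": 0, "ry": 0, "rz": 0}, {"dx": 0, "dy": 0, "dz": -0.9, "rx": 0, "ry": 0, "rz": 0}, {"dx": 0, "dy": 0, "dz": -0.9, "rx": 0, "ry": 0, "rz": 0}, {"dx": 0, "dy": 0, "dz": 0, "rx": 0, "ry": 0, "rz": 0}])

```text
t: 25.7
tcp_pos: [0.6734, 0.2833, 0.2271]
tool_rot: [0.982, 0.19, -0.004, -0.0]
force: [-0.4, 0.6, -1.4]
finger_gap: 0.381
gripper_force: 59.6
```

```bash
cat >> h.py <<'E'
def hk(p): d=np.array(p)[:2]-[.5335,.3335];return np.round([d@[.927,.375],d@[-.375,.927]],4)
def rod(name):
    im=cv2.imread(f"pics/{name}.png");m=np.load(f"pics/{name}.npy",allow_pickle=True).item()
    hsv=cv2.cvtColor(im,cv2.COLOR_BGR2HSV);k=(hsv[...,1]<90)&(hsv[...,2]>70)
    for out in (.03,.045,.055):
        u,v=proj(m,(.5335+out*.927,.3335+out*.375,.2));v0=int(round(v));w=np.where(k[v0,max(0,int(u)-25):int(u)+25])[0]+int(u)-25
        print(out,u,v,w.tolist())
E
python3 - <<'E'
from h import *
look('w8');rod('w8');print(hk(sensors.sense()["tcp_pos"]))
im=cv2.imread("pics/w8.png");m=np.load("pics/w8.npy",allow_pickle=True).item()
g=cv2.GaussianBlur(cv2.cvtColor(im,cv2.COLOR_BGR2GRAY),(5,5),1.5)
c=cv2.HoughCircles(g,cv2.HOUGH_GRADIENT,1,40,param1=80,param2=25,minRadius=25,maxRadius=75)
print(c)
E
```

```text
25.7 [0.6734 0.2833 0.2271] tooly yaw -68.04 toolz [-0.009 -0.002 -1.   ]
0.03 125.2 319.2 []
0.045 122.0 302.7 []
0.055 119.7 291.3 [101, 102, 103, 104, 105, 106, 107, 108, 111, 112, 113, 114]
[ 0.1122 -0.0992]
[[[252.5 153.5  44.9]
  [163.5 216.5  40.5]
  [258.5 260.5  73.3]
  [501.5 245.5  43. ]]]
```

Run:
```python
from h import *
im=cv2.imread("pics/w8.png");m=np.load("pics/w8.npy",allow_pickle=True).item()
o=np.array([.927,.375]);l=np.array([-.375,.927]);H=np.array([.5335,.3335])
P=lambda a,b,z:proj(m,np.r_[H+a*o+b*l,z])
print("rim c exp",P(.144,-.099,.150),P(.144+.036,-.099,.150),P(.144,-.063,.150),P(.144,-.135,.15))
hsv=cv2.cvtColor(im,cv2.COLOR_BGR2HSV);k=((hsv[...,1]<90)&(hsv[...,2]>50)).astype(np.uint8)
for v in (120,135,150,165,180): print(v,np.where(np.diff(k[v,190:330].astype(int)))[0]+190)
for v in (195,205,215,225,235,245): print(v,np.where(np.diff(k[v,200:320].astype(int)))[0]+200)
print(plane(m,(252.5,153.5),.15),hk(plane(m,(252.5,153.5),.15)))
```

```text
rim c exp [258.6 153.2] [258.6 104.9] [211.9 153.3] [305.3 153.2]
120 [225 285]
135 [214 218 219 297]
150 [209 215 217 301]
165 [208 299]
180 [204 213 293]
195 [209 210 212 233 276]
205 [209 243 254 261 273]
215 [214 221 222 235 242 273 281]
225 [212 233 241 275 282]
235 [221 230 239 276 284 293 301]
245 [209 219 228 238 277 286 295 305]
[0.7021394  0.29997464 0.15      ] [ 0.1438 -0.0943]
```

Emit:
move_arm(targets=[{"dx": -0.3, "dy": 0.74, "dz": 0, "rx": 0, "ry": 0, "rz": -0.03}, {"dx": -0.3, "dy": 0.74, "dz": 0, "rx": 0, "ry": 0, "rz": -0.03}, {"dx": -0.3, "dy": 0.74, "dz": 0, "rx": 0, "ry": 0, "rz": -0.03}, {"dx": -0.3, "dy": 0.74, "dz": 0, "rx": 0, "ry": 0, "rz": -0.03}, {"dx": -0.3, "dy": 0.74, "dz": 0, "rx": 0, "ry": 0, "rz": -0.03}, {"dx": 0, "dy": 0, "dz": 0, "rx": 0, "ry": 0, "rz": 0}, {"dx": 0, "dy": 0, "dz": 0, "rx": 0, "ry": 0, "rz": 0}, {"dx": -0.4, "dy": -0.16, "dz": 0, "rx": 0, "ry": 0, "rz": 0}, {"dx": -0.5, "dy": -0.2, "dz": 0, "rx": 0, "ry": 0, "rz": 0}, {"dx": -0.5, "dy": -0.2, "dz": 0, "rx": 0, "ry": 0, "rz": 0}])

```text
t: 27.0
tcp_pos: [0.6028, 0.3607, 0.2313]
tool_rot: [0.989, 0.151, -0.0, 0.0]
force: [0.4, 0.8, -0.4]
finger_gap: 0.38
gripper_force: 59.7
```

Run:
```python
from h import *
look('w9');s=sensors.sense();print(hk(s["tcp_pos"]))
im=cv2.imread("pics/w9.png");m=np.load("pics/w9.npy",allow_pickle=True).item()
o=np.array([.927,.375]);l=np.array([-.375,.927]);H=np.array([.5335,.3335])
P=lambda a,b,z:proj(m,np.r_[H+a*o+b*l,z])
print("rod",P(.03,0,.2),P(.05,0,.2),"Lcup",P(.055,-.0015,.086))
hsv=cv2.cvtColor(im,cv2.COLOR_BGR2HSV);k=((hsv[...,1]<90)&(hsv[...,2]>50)).astype(np.uint8)
for v in (135,150,165,225,235,245,260,275,290,305): print(v,np.where(np.diff(k[v,190:330].astype(int)))[0]+190)
```

```text
27.0 [0.6028 0.3607 0.2313] tooly yaw -72.61 toolz [-0.001 -0.    -1.   ]
[ 0.0723 -0.0005]
rod [262.5 275.2] [260.3 250.4] Lcup [260.3 189.7]
135 [214 219 220 298]
150 [209 213 218 301]
165 [210 215 216 220 221 300]
225 [223 301]
235 [213 221 227 286 293 302]
245 [209 219 227 238 245 248 252 263 272 285 295 305]
260 [204 215 227 236 243 248 253 265 274 287 299 310]
275 [224 234 242 247 254 266 276 290]
290 [221 232 241 247 255 267 278 279 280 293]
305 [214 217 228 282 296 300]
```

Emit:
move_arm(targets=[{"dx": -0.4, "dy": -0.18, "dz": 0, "rx": 0, "ry": 0, "rz": 0}, {"dx": -0.4, "dy": -0.18, "dz": 0, "rx": 0, "ry": 0, "rz": 0}, {"dx": -0.4, "dy": -0.18, "dz": 0, "rx": 0, "ry": 0, "rz": 0}, {"dx": -0.3, "dy": -0.15, "dz": 0, "rx": 0, "ry": 0, "rz": 0}, {"dx": -0.1, "dy": -0.05, "dz": 0, "rx": 0, "ry": 0, "rz": 0}, {"dx": 0, "dy": 0, "dz": 0, "rx": 0, "ry": 0, "rz": 0}, {"dx": 0, "dy": 0, "dz": -0.3, "rx": 0, "ry": 0, "rz": 0}, {"dx": 0, "dy": 0, "dz": -0.3, "rx": 0, "ry": 0, "rz": 0}, {"dx": 0, "dy": 0, "dz": -0.2, "rx": 0, "ry": 0, "rz": 0}, {"dx": 0, "dy": 0, "dz": 0, "rx": 0, "ry": 0, "rz": 0}])

```text
t: 28.3
tcp_pos: [0.5631, 0.3434, 0.2103]
tool_rot: [0.988, 0.152, -0.001, 0.0]
force: [-0.1, 0.3, -1.7]
finger_gap: 0.374
gripper_force: 59.7
```

Run:
```python
from h import *
look('w10');s=sensors.sense();print(hk(s["tcp_pos"]),s["force"])
im=cv2.imread("pics/w10.png");m=np.load("pics/w10.npy",allow_pickle=True).item()
o=np.array([.927,.375]);l=np.array([-.375,.927]);H=np.array([.5335,.3335])
P=lambda a,b,z:proj(m,np.r_[H+a*o+b*l,z])
mz=s["tcp_pos"][2]+.041-.160+.042
print("Mrim exp",P(.060,0,mz),P(.096,0,mz),"Lrim",P(.055,-.0015,.088),P(.103,-.0015,.088),P(.055,.0465,.088))
hsv=cv2.cvtColor(im,cv2.COLOR_BGR2HSV);k=((hsv[...,1]<90)&(hsv[...,2]>50)).astype(np.uint8)
g=cv2.cvtColor(im,cv2.COLOR_BGR2GRAY)
cv2.imwrite('pics/w10c.png',im)
for v in (135,150,165): print(v,np.where(np.diff(k[v,150:370].astype(int)))[0]+150)
```

```text
28.3 [0.5631 0.3434 0.2103] tooly yaw -72.55 toolz [-0.002 -0.001 -1.   ]
[ 0.0314 -0.0019] [ 0.2906244  -0.20783632 -1.31516942]
Mrim exp [252.9 159.6] [248.8 112. ] Lrim [255.7 153.7] [251.2 100.4] [204.6 157.8]
135 [201 205 208 301]
150 [198 202 207 213 218 303]
165 [200 204 205 206 208 215 217 301]
```

Emit:
move_arm(targets=[{"dx": -0.15, "dy": -0.05, "dz": 0, "rx": 0, "ry": 0, "rz": 0}, {"dx": 0, "dy": 0, "dz": 0, "rx": 0, "ry": 0, "rz": 0}, {"dx": 0, "dy": 0, "dz": -0.2, "rx": 0, "ry": 0, "rz": 0}, {"dx": 0, "dy": 0, "dz": -0.3, "rx": 0, "ry": 0, "rz": 0}, {"dx": 0, "dy": 0, "dz": -0.3, "rx": 0, "ry": 0, "rz": 0}, {"dx": 0, "dy": 0, "dz": -0.3, "rx": 0, "ry": 0, "rz": 0}, {"dx": 0, "dy": 0, "dz": -0.3, "rx": 0, "ry": 0, "rz": 0}, {"dx": 0, "dy": 0, "dz": -0.2, "rx": 0, "ry": 0, "rz": 0}, {"dx": 0, "dy": 0, "dz": 0, "rx": 0, "ry": 0, "rz": 0}, {"dx": 0, "dy": 0, "dz": 0, "rx": 0, "ry": 0, "rz": 0}])

```text
t: 29.6
tcp_pos: [0.5599, 0.3424, 0.1715]
tool_rot: [0.988, 0.152, 0.0, -0.0]
force: [-0.5, 0.0, -1.0]
finger_gap: 0.381
gripper_force: 59.7
```

Emit:
move_arm(targets=[{"dx": 0, "dy": 0, "dz": -0.06, "rx": 0, "ry": 0, "rz": 0}, {"dx": 0, "dy": 0, "dz": -0.06, "rx": 0, "ry": 0, "rz": 0}, {"dx": 0, "dy": 0, "dz": -0.06, "rx": 0, "ry": 0, "rz": 0}, {"dx": 0, "dy": 0, "dz": -0.06, "rx": 0, "ry": 0, "rz": 0}, {"dx": 0, "dy": 0, "dz": -0.06, "rx": 0, "ry": 0, "rz": 0}, {"dx": 0, "dy": 0, "dz": 0, "rx": 0, "ry": 0, "rz": 0}, {"dx": 0, "dy": 0, "dz": 0, "rx": 0, "ry": 0, "rz": 0}, {"dx": 0, "dy": 0, "dz": 0, "rx": 0, "ry": 0, "rz": 0}, {"dx": 0, "dy": 0, "dz": 0, "rx": 0, "ry": 0, "rz": 0}, {"dx": 0, "dy": 0, "dz": 0, "rx": 0, "ry": 0, "rz": 0}])

```text
t: 30.85
tcp_pos: [0.5597, 0.3423, 0.1639]
tool_rot: [0.988, 0.152, 0.0, -0.0]
force: [0.4, -0.2, -0.8]
finger_gap: 0.375
gripper_force: 59.7
```

Not in contact yet, so I'll lower further in small steps.

Emit:
move_arm(targets=[{"dx": 0, "dy": 0, "dz": -0.04, "rx": 0, "ry": 0, "rz": 0}, {"dx": 0, "dy": 0, "dz": -0.04, "rx": 0, "ry": 0, "rz": 0}, {"dx": 0, "dy": 0, "dz": -0.04, "rx": 0, "ry": 0, "rz": 0}, {"dx": 0, "dy": 0, "dz": 0, "rx": 0, "ry": 0, "rz": 0}, {"dx": 0, "dy": 0, "dz": 0, "rx": 0, "ry": 0, "rz": 0}, {"dx": 0, "dy": 0, "dz": 0, "rx": 0, "ry": 0, "rz": 0}, {"dx": 0, "dy": 0, "dz": 0, "rx": 0, "ry": 0, "rz": 0}, {"dx": 0, "dy": 0, "dz": 0, "rx": 0, "ry": 0, "rz": 0}, {"dx": 0, "dy": 0, "dz": 0, "rx": 0, "ry": 0, "rz": 0}, {"dx": 0, "dy": 0, "dz": 0, "rx": 0, "ry": 0, "rz": 0}])

```text
t: 32.1
tcp_pos: [0.5601, 0.3424, 0.1627]
tool_rot: [0.988, 0.152, 0.001, -0.0]
force: [-2.0, -0.3, 6.8]
finger_gap: 0.375
gripper_force: 60.6
```

Emit:
move_arm(targets=[{"dx": 0, "dy": 0, "dz": 0, "rx": 0, "ry": 0, "rz": 0}, {"dx": 0, "dy": 0, "dz": 0, "rx": 0, "ry": 0, "rz": 0}, {"dx": 0, "dy": 0, "dz": 0, "rx": 0, "ry": 0, "rz": 0}, {"dx": 0, "dy": 0, "dz": 0, "rx": 0, "ry": 0, "rz": 0}, {"dx": 0, "dy": 0, "dz": 0, "rx": 0, "ry": 0, "rz": 0}, {"dx": 0, "dy": 0, "dz": 0.6, "rx": 0, "ry": 0, "rz": 0}, {"dx": 0, "dy": 0, "dz": 1, "rx": 0, "ry": 0, "rz": 0}, {"dx": 0, "dy": 0, "dz": 1, "rx": 0, "ry": 0, "rz": 0}, {"dx": 0, "dy": 0, "dz": 1, "rx": 0, "ry": 0, "rz": 0}, {"dx": 0, "dy": 0, "dz": 1, "rx": 0, "ry": 0, "rz": 0}], claw=100)

```text
t: 33.35
tcp_pos: [0.5599, 0.3424, 0.278]
tool_rot: [0.988, 0.152, 0.001, -0.0]
force: [-0.3, 0.1, 1.0]
finger_gap: 1.001
gripper_force: 0.0
```

Emit:
move_arm(targets=[{"dx": 0, "dy": -0.6, "dz": 0, "rx": 0, "ry": 0, "rz": -0.04}, {"dx": 0, "dy": -1, "dz": 0, "rx": 0, "ry": 0, "rz": -0.05}, {"dx": 0, "dy": -1, "dz": 0, "rx": 0, "ry": 0, "rz": -0.05}, {"dx": 0, "dy": -1, "dz": 0, "rx": 0, "ry": 0, "rz": -0.05}, {"dx": 0, "dy": -1, "dz": 0, "rx": 0, "ry": 0, "rz": -0.05}, {"dx": 0, "dy": -1, "dz": 0, "rx": 0, "ry": 0, "rz": -0.05}, {"dx": 0, "dy": -1, "dz": 0, "rx": 0, "ry": 0, "rz": -0.05}, {"dx": 0, "dy": -1, "dz": 0, "rx": 0, "ry": 0, "rz": -0.05}, {"dx": 0.1, "dy": -1, "dz": 0, "rx": 0, "ry": 0, "rz": -0.05}, {"dx": 0.1, "dy": -1, "dz": 0, "rx": 0, "ry": 0, "rz": -0.04}])

```text
t: 34.6
tcp_pos: [0.5631, 0.0997, 0.2743]
tool_rot: [1.0, 0.025, -0.002, 0.0]
force: [-0.1, 0.3, -0.9]
finger_gap: 1.001
gripper_force: 0.0
```

Emit:
move_arm(targets=[{"dx": 0.1, "dy": -1, "dz": 0, "rx": 0, "ry": 0, "rz": 0}, {"dx": 0.1, "dy": -1, "dz": 0, "rx": 0, "ry": 0, "rz": 0}, {"dx": 0, "dy": -1, "dz": 0, "rx": 0, "ry": 0, "rz": 0}, {"dx": 0, "dy": -1, "dz": 0, "rx": 0, "ry": 0, "rz": 0}, {"dx": 0, "dy": -1, "dz": 0, "rx": 0, "ry": 0, "rz": 0}, {"dx": 0, "dy": -1, "dz": -0.4, "rx": 0, "ry": 0, "rz": 0}, {"dx": 0, "dy": -1, "dz": -0.8, "rx": 0, "ry": 0, "rz": 0}, {"dx": 0, "dy": -0.8, "dz": -0.8, "rx": 0, "ry": 0, "rz": 0}, {"dx": 0, "dy": 0, "dz": -0.6, "rx": 0, "ry": 0, "rz": 0}, {"dx": 0, "dy": 0, "dz": 0, "rx": 0, "ry": 0, "rz": 0}])

```text
t: 35.85
tcp_pos: [0.5677, -0.0924, 0.2089]
tool_rot: [1.0, 0.026, -0.002, -0.001]
force: [-0.3, -0.1, 0.7]
finger_gap: 0.998
gripper_force: 0.0
```

Run:
```python
from h import *
look('w11',{"S":(.566,-.095,.155),"Sc":(.5905,-.096,.034)})
s=cams.snapshot('scene')[:,:,::-1]
c=np.zeros((600,800,3),np.uint8)
c[:384,:512]=cv2.imread('pics/w11.png')
c[384:584,:300]=cv2.resize(s[90:190,260:410],(300,200),interpolation=cv2.INTER_CUBIC)
t=cams.snapshot('top')[:,:,::-1];c[384:,520:790]=cv2.resize(t[150:230,70:170],(270,216),interpolation=cv2.INTER_CUBIC)
cv2.imwrite('pics/c11.png',c)
```

```text
35.85 [ 0.5677 -0.0924  0.2089] tooly yaw -87.03 toolz [-0.005  0.002 -1.   ]
S [261.8 206.8]
Sc [262.7 144.5]
```

View pics/c11.png

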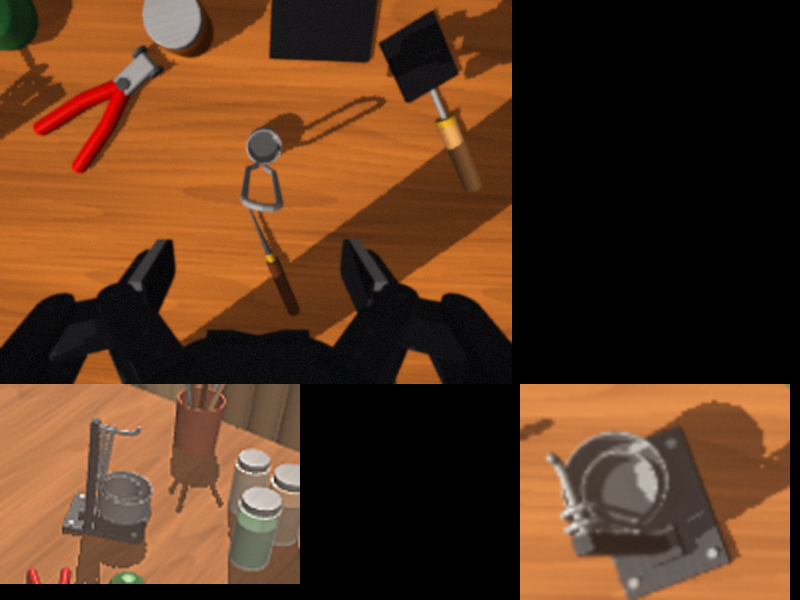

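The medium cup is nested inside the large one and both hang from the hook. The small crown spans (242,204) to (283,208), with its cup at (264,147).

Run:
```python
from h import *
m=np.load("pics/w11.npy",allow_pickle=True).item()
a,b=plane(m,(242,203.5),.156),plane(m,(283,207),.156);d=b-a;k=(a+b)/2;c=plane(m,(264,147),.034)
e=k-c;print(k,np.linalg.norm(d),np.degrees(np.arctan2(d[1],d[0])),c,np.hypot(*e[:2]),"yaw y",np.degrees(np.arctan2(e[1],e[0]))+90)
mt=cams.camera_model("top");p=plane(mt,(70+(624-520)/2.7,150+(487-384)/2.7),.088);print("Mcup",p,hk(p))
```

```text
[ 0.5676252 -0.0954079  0.156    ] 0.029974932629523072 -92.24454514301631 [ 0.58782513 -0.09762272  0.034     ] 0.020320984933293713 yaw y 263.74278750160744
Mcup [0.5789736  0.34536884 0.088     ] [ 0.0466 -0.0061]
```

Emit:
move_arm(targets=[{"dx": 0.28, "dy": -0.14, "dz": 0, "rx": 0, "ry": 0, "rz": -0.22}, {"dx": 0, "dy": 0, "dz": -0.8, "rx": 0, "ry": 0, "rz": 0}, {"dx": 0, "dy": 0, "dz": -0.8, "rx": 0, "ry": 0, "rz": 0}, {"dx": 0, "dy": 0, "dz": -0.8, "rx": 0, "ry": 0, "rz": 0}, {"dx": 0, "dy": 0, "dz": -0.8, "rx": 0, "ry": 0, "rz": 0}, {"dx": 0, "dy": 0, "dz": -0.5, "rx": 0, "ry": 0, "rz": 0}, {"dx": 0, "dy": 0, "dz": -0.16, "rx": 0, "ry": 0, "rz": 0}, {"dx": 0, "dy": 0, "dz": 0, "rx": 0, "ry": 0, "rz": 0}, {"dx": 0, "dy": 0, "dz": 0, "rx": 0, "ry": 0, "rz": 0}, {"dx": 0, "dy": 0, "dz": 0, "rx": 0, "ry": 0, "rz": 0}])

```text
t: 37.25
tcp_pos: [0.5771, -0.0963, 0.115]
tool_rot: [1.0, -0.031, 0.001, 0.0]
force: [-0.7, -0.8, 0.8]
finger_gap: 1.0
gripper_force: 0.0
```

Emit:
move_arm(targets=[{"dx": 0, "dy": 0, "dz": 0, "rx": 0, "ry": 0, "rz": 0}, {"dx": 0, "dy": 0, "dz": 0, "rx": 0, "ry": 0, "rz": 0}, {"dx": 0, "dy": 0, "dz": 0, "rx": 0, "ry": 0, "rz": 0}, {"dx": 0, "dy": 0, "dz": 0, "rx": 0, "ry": 0, "rz": 0}, {"dx": 0, "dy": 0, "dz": 0, "rx": 0, "ry": 0, "rz": 0}, {"dx": 0, "dy": 0, "dz": 0, "rx": 0, "ry": 0, "rz": 0}, {"dx": 0, "dy": 0, "dz": 0, "rx": 0, "ry": 0, "rz": 0}, {"dx": 0, "dy": 0, "dz": 0, "rx": 0, "ry": 0, "rz": 0}, {"dx": 0, "dy": 0, "dz": 0, "rx": 0, "ry": 0, "rz": 0}, {"dx": 0, "dy": 0, "dz": 0, "rx": 0, "ry": 0, "rz": 0}], claw=15, newtons=60)

```text
t: 38.5
tcp_pos: [0.5768, -0.0961, 0.1146]
tool_rot: [1.0, -0.031, 0.0, -0.0]
force: [-0.9, 1.1, 5.1]
finger_gap: 0.373
gripper_force: 59.2
```

Emit:
move_arm(targets=[{"dx": 0, "dy": 0, "dz": 0.6, "rx": 0, "ry": 0, "rz": 0}, {"dx": 0, "dy": 0, "dz": 1, "rx": 0, "ry": 0, "rz": 0}, {"dx": 0, "dy": 0, "dz": 1, "rx": 0, "ry": 0, "rz": 0}, {"dx": 0, "dy": 0.4, "dz": 1, "rx": 0, "ry": 0, "rz": 0}, {"dx": 0, "dy": 0.8, "dz": 0.95, "rx": 0, "ry": 0, "rz": 0}, {"dx": 0.26, "dy": 1, "dz": 0, "rx": 0, "ry": 0, "rz": 0.06}, {"dx": 0.26, "dy": 1, "dz": 0, "rx": 0, "ry": 0, "rz": 0.06}, {"dx": 0.26, "dy": 1, "dz": 0, "rx": 0, "ry": 0, "rz": 0.06}, {"dx": 0.26, "dy": 1, "dz": 0, "rx": 0, "ry": 0, "rz": 0.06}, {"dx": 0.26, "dy": 1, "dz": 0, "rx": 0, "ry": 0, "rz": 0.06}])

```text
t: 39.75
tcp_pos: [0.6093, 0.0595, 0.2284]
tool_rot: [0.999, 0.048, 0.0, 0.0]
force: [0.7, -0.1, -0.7]
finger_gap: 0.368
gripper_force: 59.4
```

Emit:
move_arm(targets=[{"dx": 0.3, "dy": 1, "dz": 0, "rx": 0, "ry": 0, "rz": 0.06}, {"dx": 0.3, "dy": 1, "dz": 0, "rx": 0, "ry": 0, "rz": 0.06}, {"dx": 0.3, "dy": 1, "dz": 0, "rx": 0, "ry": 0, "rz": 0.06}, {"dx": 0.3, "dy": 1, "dz": 0, "rx": 0, "ry": 0, "rz": 0.06}, {"dx": 0.3, "dy": 1, "dz": 0, "rx": 0, "ry": 0, "rz": 0.06}, {"dx": 0.3, "dy": 1, "dz": 0, "rx": 0, "ry": 0, "rz": 0.06}, {"dx": 0.3, "dy": 1, "dz": 0, "rx": 0, "ry": 0, "rz": 0.06}, {"dx": 0.3, "dy": 1, "dz": 0, "rx": 0, "ry": 0, "rz": 0.06}, {"dx": 0.3, "dy": 1, "dz": 0, "rx": 0, "ry": 0, "rz": 0.06}, {"dx": 0, "dy": 0, "dz": 0, "rx": 0, "ry": 0, "rz": 0}])

```text
t: 41.0
tcp_pos: [0.6767, 0.2855, 0.2279]
tool_rot: [0.982, 0.189, 0.0, -0.0]
force: [-0.1, 0.3, -0.8]
finger_gap: 0.375
gripper_force: 59.4
```

```bash
cat >> h.py <<'E'
def rows(name,vs,lo=150,hi=370):
    im=cv2.imread(f"pics/{name}.png");hsv=cv2.cvtColor(im,cv2.COLOR_BGR2HSV);k=((hsv[...,1]<90)&(hsv[...,2]>50)).astype(int)
    for v in vs: print(v,np.where(np.diff(k[v,lo:hi]))[0]+lo)
def P(name,a,b,z):
    m=np.load(f"pics/{name}.npy",allow_pickle=True).item();return proj(m,np.r_[np.array([.5335,.3335])+a*np.array([.927,.375])+b*np.array([-.375,.927]),z])
E
python3 - <<'E'
from h import *
look('w12');s=sensors.sense();a,b=hk(s["tcp_pos"]);z=s["tcp_pos"][2];print(a,b)
rz=z+.0374-.152+.034
print("Srim exp",P('w12',a-.0085+.022,b,rz),P('w12',a-.0085+.042,b,rz))
rows('w12',range(150,300,8),200,320)
E
```

```text
41.0 [0.6767 0.2855 0.2279] tooly yaw -68.23 toolz [ 0.  0. -1.]
0.114 -0.0993
Srim exp [259.7 177.9] [259.6 153.4]
150 []
158 [241 273]
166 [237 279]
174 [212 213 234 282]
182 [202 209 217 234 282]
190 [204 205 208 236 280]
198 [209 244 272]
206 [200 208 209 210 244 254 260 268]
214 [200 202 205 213 224 225 235 244 267 278]
222 [202 205 213 233 241 272 280]
230 [223 232 240 273 281 291 300]
238 [202 211 221 230 239 274 282 293 303]
246 [209 219 228 238 275 284 295 305]
254 [206 217 229 237 276 285 297 308]
262 [204 215 228 236 277 286 299 310]
270 [211 216 226 235 278 287 298 303]
278 [225 234 279 288]
286 [223 233 281 290]
294 [223 236 280 291]
```

Emit:
move_arm(targets=[{"dx": -0.29, "dy": 0.73, "dz": 0, "rx": 0, "ry": 0, "rz": 0}, {"dx": -0.29, "dy": 0.73, "dz": 0, "rx": 0, "ry": 0, "rz": 0}, {"dx": -0.29, "dy": 0.73, "dz": 0, "rx": 0, "ry": 0, "rz": 0}, {"dx": -0.29, "dy": 0.73, "dz": 0, "rx": 0, "ry": 0, "rz": 0}, {"dx": -0.29, "dy": 0.73, "dz": 0, "rx": 0, "ry": 0, "rz": 0}, {"dx": 0, "dy": 0, "dz": 0, "rx": 0, "ry": 0, "rz": 0}, {"dx": -0.4, "dy": -0.16, "dz": 0, "rx": 0, "ry": 0, "rz": 0}, {"dx": -0.4, "dy": -0.16, "dz": 0, "rx": 0, "ry": 0, "rz": 0}, {"dx": -0.4, "dy": -0.16, "dz": 0, "rx": 0, "ry": 0, "rz": 0}, {"dx": 0, "dy": 0, "dz": 0, "rx": 0, "ry": 0, "rz": 0}])

```text
t: 42.3
tcp_pos: [0.6096, 0.3623, 0.2284]
tool_rot: [0.982, 0.188, -0.0, 0.0]
force: [0.8, 0.4, 0.1]
finger_gap: 0.374
gripper_force: 59.5
```

Run:
```python
from h import *
look('w13');s=sensors.sense();a,b=hk(s["tcp_pos"]);z=s["tcp_pos"][2];print(a,b)
print("rod",P('w13',.03,0,.2),P('w13',.05,0,.2),"Mcup",P('w13',.05,-.003,.088),"top",P('w13',.086,-.003,.088),"Lcup top",P('w13',.105,-.0015,.086),"Srim",P('w13',a-.0085+.022,b,z+.0374-.118))
rows('w13',[100,110,120,130,140,150,160,170,180,190,200,225,240,250,260,270,280,290],190,330)
im=cv2.imread('pics/w13.png');print(cv2.cvtColor(im,cv2.COLOR_BGR2GRAY)[80:200:2,257].tolist())
```

```text
42.3 [0.6096 0.3623 0.2284] tooly yaw -68.38 toolz [-0.001 -0.    -1.   ]
0.0821 -0.0018
rod [256.4 286.2] [256.2 261.7] Mcup [259.5 202.2] top [259.3 168.9] Lcup top [257.7 150. ] Srim [258.2 176.2]
100 []
110 []
120 []
130 []
140 []
150 [212 274 284 292 297 298]
160 [213 286 296 297]
170 [213 294 296 297]
180 [209 298]
190 [207 210 214 294 295 300]
200 [207 211 213 214 215 227 229 292 293 300]
225 [217 296]
240 [211 221 227 287 294 303]
250 [207 218 229 244 247 259 261 262 265 273 276 285 296 306]
260 [204 216 228 243 248 260 266 274 277 285 298 310]
270 [211 216 226 242 248 260 267 276 278 287 298 303]
280 [225 241 248 260 268 276 280 289]
290 [223 240 247 260 269 278 281 291]
[143, 146, 136, 142, 140, 132, 127, 131, 136, 142, 141, 146, 149, 152, 148, 149, 149, 148, 141, 137, 138, 139, 130, 127, 131, 124, 128, 129, 134, 132, 96, 44, 49, 57, 56, 60, 64, 63, 134, 132, 96, 97, 95, 96, 95, 91, 92, 93, 95, 91, 94, 92, 92, 90, 75, 61, 59, 63, 60, 63]
```

Emit:
move_arm(targets=[{"dx": -0.4, "dy": -0.15, "dz": 0, "rx": 0, "ry": 0, "rz": 0}, {"dx": -0.4, "dy": -0.14, "dz": 0, "rx": 0, "ry": 0, "rz": 0}, {"dx": -0.4, "dy": -0.14, "dz": 0, "rx": 0, "ry": 0, "rz": 0}, {"dx": -0.25, "dy": -0.1, "dz": 0, "rx": 0, "ry": 0, "rz": 0}, {"dx": -0.1, "dy": -0.04, "dz": 0, "rx": 0, "ry": 0, "rz": 0}, {"dx": 0, "dy": 0, "dz": -0.15, "rx": 0, "ry": 0, "rz": 0}, {"dx": 0, "dy": 0, "dz": -0.15, "rx": 0, "ry": 0, "rz": 0}, {"dx": 0, "dy": 0, "dz": 0, "rx": 0, "ry": 0, "rz": 0}, {"dx": 0, "dy": 0, "dz": 0, "rx": 0, "ry": 0, "rz": 0}, {"dx": 0, "dy": 0, "dz": 0, "rx": 0, "ry": 0, "rz": 0}])

```text
t: 43.6
tcp_pos: [0.5719, 0.3489, 0.2206]
tool_rot: [0.982, 0.188, 0.0, -0.0]
force: [0.6, 0.3, -0.2]
finger_gap: 0.374
gripper_force: 59.5
```

Run:
```python
from h import *
look('w14');s=sensors.sense();a,b=hk(s["tcp_pos"]);z=s["tcp_pos"][2];print(a,b,s["force"])
so=a-.0085+.022
print("Srim",P('w14',so,b,z+.0374-.118),P('w14',so+.02,b,z+.0374-.118),"Sbottom",P('w14',so,b,z+.0374-.152),P('w14',so+.02,b,z+.0374-.152))
for o in (.046,.050,.054,.058): print("Mc",o,P('w14',o,-.003,.088),"front",P('w14',o+.036,-.003,.09),"r",P('w14',o,-.039,.088),P('w14',o,.033,.088))
g=cv2.cvtColor(cv2.imread('pics/w14.png'),cv2.COLOR_BGR2GRAY)
print("col257 from row 80 step 2",g[80:200:2,257].tolist())
for r in (145,160): print("row",r,"from col 195 step 2",g[r,195:325:2].tolist())
```

```text
43.6 [0.5719 0.3489 0.2206] tooly yaw -68.35 toolz [ 0.  0. -1.]
0.0413 -0.0002 [-0.72926903  0.24713623 -0.2956877 ]
Srim [258.3 177.2] [258.2 152.6] Sbottom [258.2 166.8] [258.1 145.1]
Mc 0.046 [261.1 171. ] front [261.  134.5] r [297.6 170.7] [224.6 171.2]
Mc 0.05 [261.1 167. ] front [261.  130.3] r [297.7 166.8] [224.4 167.3]
Mc 0.054 [261.1 163.1] front [261.  125.9] r [297.9 162.8] [224.2 163.3]
Mc 0.058 [261. 159.] front [260.9 121.6] r [298.  158.8] [224.1 159.3]
col257 from row 80 step 2 [143, 141, 138, 138, 137, 133, 125, 130, 123, 126, 125, 129, 131, 130, 115, 137, 113, 97, 103, 101, 102, 98, 102, 102, 113, 146, 117, 93, 97, 95, 94, 95, 97, 95, 92, 66, 61, 63, 133, 139, 95, 95, 92, 93, 92, 89, 91, 94, 91, 94, 90, 83, 86, 117, 144, 158, 161, 153, 131, 138]
row 145 from col 195 step 2 [140, 139, 135, 136, 138, 143, 179, 104, 48, 51, 115, 102, 100, 101, 100, 98, 109, 147, 100, 65, 90, 98, 97, 96, 94, 99, 95, 96, 97, 96, 96, 99, 96, 94, 104, 161, 178, 180, 183, 179, 180, 176, 177, 180, 150, 85, 90, 91, 95, 99, 65, 43, 46, 71, 82, 67, 72, 71, 70, 72, 62, 64, 67, 70, 66]
row 160 from col 195 step 2 [138, 137, 141, 141, 144, 183, 89, 48, 48, 49, 84, 97, 98, 105, 157, 86, 46, 62, 96, 100, 95, 99, 99, 101, 103, 138, 152, 141, 124, 107, 101, 95, 94, 101, 101, 107, 126, 151, 148, 113, 75, 122, 173, 183, 180, 180, 159, 78, 56, 83, 64, 51, 48, 45, 68, 81, 67, 69, 75, 70, 74, 74, 73, 76, 74]
```

Emit:
move_arm(targets=[{"dx": 0, "dy": 0, "dz": -0.2, "rx": 0, "ry": 0, "rz": 0}, {"dx": 0, "dy": 0, "dz": -0.3, "rx": 0, "ry": 0, "rz": 0}, {"dx": 0, "dy": 0, "dz": -0.3, "rx": 0, "ry": 0, "rz": 0}, {"dx": 0, "dy": 0, "dz": -0.3, "rx": 0, "ry": 0, "rz": 0}, {"dx": 0, "dy": 0, "dz": -0.3, "rx": 0, "ry": 0, "rz": 0}, {"dx": 0, "dy": 0, "dz": -0.3, "rx": 0, "ry": 0, "rz": 0}, {"dx": 0, "dy": 0, "dz": -0.2, "rx": 0, "ry": 0, "rz": 0}, {"dx": 0, "dy": 0, "dz": -0.06, "rx": 0, "ry": 0, "rz": 0}, {"dx": 0, "dy": 0, "dz": 0, "rx": 0, "ry": 0, "rz": 0}, {"dx": 0, "dy": 0, "dz": 0, "rx": 0, "ry": 0, "rz": 0}])

```text
t: 44.9
tcp_pos: [0.5719, 0.3489, 0.1719]
tool_rot: [0.982, 0.188, 0.0, -0.0]
force: [-0.2, -0.5, -0.2]
finger_gap: 0.372
gripper_force: 59.5
```

Emit:
move_arm(targets=[{"dx": 0, "dy": 0, "dz": -0.04, "rx": 0, "ry": 0, "rz": 0}, {"dx": 0, "dy": 0, "dz": -0.04, "rx": 0, "ry": 0, "rz": 0}, {"dx": 0, "dy": 0, "dz": -0.04, "rx": 0, "ry": 0, "rz": 0}, {"dx": 0, "dy": 0, "dz": -0.04, "rx": 0, "ry": 0, "rz": 0}, {"dx": 0, "dy": 0, "dz": -0.04, "rx": 0, "ry": 0, "rz": 0}, {"dx": 0, "dy": 0, "dz": -0.04, "rx": 0, "ry": 0, "rz": 0}, {"dx": 0, "dy": 0, "dz": 0, "rx": 0, "ry": 0, "rz": 0}, {"dx": 0, "dy": 0, "dz": 0, "rx": 0, "ry": 0, "rz": 0}, {"dx": 0, "dy": 0, "dz": 0, "rx": 0, "ry": 0, "rz": 0}, {"dx": 0, "dy": 0, "dz": 0, "rx": 0, "ry": 0, "rz": 0}])

```text
t: 46.15
tcp_pos: [0.5719, 0.3489, 0.1664]
tool_rot: [0.982, 0.188, 0.0, -0.0]
force: [-1.2, -0.7, 5.7]
finger_gap: 0.373
gripper_force: 59.7
```

Contact came at the expected height. Now I'll release, rise and back away.

Emit:
move_arm(targets=[{"dx": 0, "dy": 0, "dz": 0, "rx": 0, "ry": 0, "rz": 0}, {"dx": 0, "dy": 0, "dz": 0, "rx": 0, "ry": 0, "rz": 0}, {"dx": 0, "dy": 0, "dz": 0, "rx": 0, "ry": 0, "rz": 0}, {"dx": 0, "dy": 0, "dz": 0, "rx": 0, "ry": 0, "rz": 0}, {"dx": 0, "dy": 0, "dz": 0, "rx": 0, "ry": 0, "rz": 0}, {"dx": 0, "dy": 0, "dz": 0.6, "rx": 0, "ry": 0, "rz": 0}, {"dx": 0, "dy": 0, "dz": 1, "rx": 0, "ry": 0, "rz": 0}, {"dx": 0, "dy": 0, "dz": 1, "rx": 0, "ry": 0, "rz": 0}, {"dx": 0, "dy": 0, "dz": 1, "rx": 0, "ry": 0, "rz": 0}, {"dx": 0, "dy": 0, "dz": 1, "rx": 0, "ry": 0, "rz": 0}], claw=100)

```text
t: 47.4
tcp_pos: [0.5719, 0.3489, 0.2828]
tool_rot: [0.982, 0.188, 0.001, -0.0]
force: [0.4, 0.1, 0.1]
finger_gap: 0.999
gripper_force: 0.0
```

Emit:
move_arm(targets=[{"dx": 0, "dy": -1, "dz": 0.2, "rx": 0, "ry": 0, "rz": 0}, {"dx": 0, "dy": -1, "dz": 0.2, "rx": 0, "ry": 0, "rz": 0}, {"dx": 0, "dy": -1, "dz": 0.2, "rx": 0, "ry": 0, "rz": 0}, {"dx": 0, "dy": -1, "dz": 0.2, "rx": 0, "ry": 0, "rz": 0}, {"dx": 0, "dy": -1, "dz": 0, "rx": 0, "ry": 0, "rz": 0}, {"dx": 0, "dy": -1, "dz": 0, "rx": 0, "ry": 0, "rz": 0}, {"dx": 0, "dy": -1, "dz": 0, "rx": 0, "ry": 0, "rz": 0}, {"dx": 0, "dy": -1, "dz": 0, "rx": 0, "ry": 0, "rz": 0}, {"dx": 0, "dy": -1, "dz": 0, "rx": 0, "ry": 0, "rz": 0}, {"dx": 0, "dy": 0, "dz": 0, "rx": 0, "ry": 0, "rz": 0}])

```text
t: 48.65
tcp_pos: [0.5708, 0.1208, 0.2997]
tool_rot: [0.983, 0.186, -0.001, -0.0]
force: [-0.2, 0.4, 0.0]
finger_gap: 1.0
gripper_force: 0.0
```

Run:
```python
from h import *
s0=cv2.cvtColor(cv2.imread("pics/scene0.png"),cv2.COLOR_BGR2GRAY).astype(int)
s=cams.snapshot('scene')[:,:,::-1];cv2.imwrite('pics/send.png',s)
t=cams.snapshot('top')[:,:,::-1];cv2.imwrite('pics/tend.png',t)
t0=cv2.cvtColor(cv2.imread("pics/top0.png"),cv2.COLOR_BGR2GRAY).astype(int)
for a,b in((s,s0),(t,t0)):
    k=(abs(cv2.cvtColor(np.ascontiguousarray(a),cv2.COLOR_BGR2GRAY)-b)>25).astype(np.uint8)
    n,l,st,ce=cv2.connectedComponentsWithStats(cv2.morphologyEx(k,cv2.MORPH_CLOSE,np.ones((3,3))))
    print([st[i].tolist() for i in range(1,n) if st[i,4]>30])
mt,ms=cams.camera_model("top"),cams.camera_model("scene")
H=np.array([.5335,.3335]);W=lambda o,z:np.r_[H+o*np.array([.927,.375]),z]
print("scene proj: Lcup",proj(ms,W(.057,.06)),"crowns",[proj(ms,W(o,.207)).tolist() for o in(.007,.021,.033)],"top rims",[proj(mt,W(o,.09)).tolist() for o in(.055,.05,.05)])
c=np.zeros((600,800,3),np.uint8)
c[:320,:480]=cv2.resize(s[90:190,260:410],(480,320),interpolation=cv2.INTER_CUBIC)
c[:320,500:]=cv2.resize(t[145:245,70:164],(300,320),interpolation=cv2.INTER_CUBIC)
cv2.imwrite('pics/cend.png',c)
```

```text
[[0, 0, 66, 218, 6038], [79, 0, 135, 75, 5243], [224, 0, 77, 123, 3958], [151, 70, 55, 47, 1493], [104, 75, 23, 35, 321], [303, 111, 33, 86, 1300], [147, 139, 47, 64, 1430], [214, 149, 41, 115, 1651], [89, 169, 30, 50, 557], [126, 188, 23, 37, 340], [50, 215, 145, 169, 7336], [256, 243, 20, 40, 374], [169, 278, 107, 93, 4446], [13, 323, 9, 13, 53], [261, 333, 15, 21, 104], [235, 352, 26, 28, 185], [156, 355, 10, 6, 33]]
[[31, 0, 481, 121, 16895], [18, 68, 33, 36, 729], [305, 73, 207, 209, 17962], [60, 74, 32, 33, 665], [457, 85, 21, 5, 60], [10, 110, 30, 27, 541], [239, 134, 19, 19, 282], [37, 144, 176, 240, 20573], [429, 145, 18, 12, 51], [220, 156, 15, 15, 81], [347, 166, 10, 16, 34], [271, 168, 60, 34, 779], [209, 207, 89, 53, 1877], [278, 262, 16, 17, 140], [178, 281, 204, 103, 8576], [305, 290, 45, 42, 865], [486, 354, 26, 30, 591]]
scene proj: Lcup [321.5 146.2] crowns [[310.9, 110.1], [314.8, 110.8], [318.2, 111.4]] top rims [[104.8, 185.9], [105.5, 187.7], [105.5, 187.7]]
```

Run:
```python
from h import *
c=cv2.imread('pics/c11.png')[384:584,:300];s=cv2.imread('pics/send.png')
n=cv2.resize(s[90:190,260:410],(300,200),interpolation=cv2.INTER_CUBIC)
k=(cv2.absdiff(c,n).max(2)>30).astype(np.uint8);q,l,st,ce=cv2.connectedComponentsWithStats(k)
print([(st[i]/[2,2,2,2,4]+[260,90,0,0,0]).tolist() for i in range(1,q) if st[i,4]>20])
ms=cams.camera_model("scene");H=np.array([.5335,.3335]);W=lambda o,l,z:np.r_[H+o*np.array([.927,.375])+l*np.array([-.375,.927]),z]
for o in(.030,.034):print("small crown",proj(ms,W(o,0,.207)),"legs at z.12",proj(ms,W(o-.004,.014,.12)),proj(ms,W(o-.004,-.014,.12)),"rim",proj(ms,W(o+.016,.02,.086)),proj(ms,W(o+.016,-.02,.086)))
print(sensors.sense()["t"])
```

```text
[[270.0, 90.0, 22.5, 33.5, 481.5], [317.0, 110.5, 4.0, 2.5, 6.0], [313.0, 115.0, 7.5, 20.5, 64.75], [311.0, 180.0, 2.0, 10.0, 13.0]]
small crown [317.3 111.2] legs at z.12 [315.3 129.3] [313.6 133.6] rim [320.3 137. ] [317.9 143.1]
small crown [318.5 111.4] legs at z.12 [316.4 129.5] [314.7 133.8] rim [321.4 137.2] [319.  143.3]
48.75
```

```bash
python3 -c "
from station import order
print(order.sign_off())"
```

```text
the job is handed in; nothing more can be done
None
```

All three dippers hang nested on the hook, lowered on in the order large, medium, small and let go, and the job was handed in at about 49 s; the small one was confirmed only by comparing pictures numerically (my 10 views were used up), and I did not re-check the bystanders, but nothing was knowingly touched.

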